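# Put the finishing blocks away in the bench tray and lock it in its bay

## Robot

A 6-joint arm with a two-finger parallel gripper is mounted at the origin on a cart in front of the work surface, level with it; the furniture and walls round the work are solid. World frame = base frame: x ahead of the robot, y to its left, z up, the work surface at z = 0. Lengths are in mm, angles in rad, forces in N, time in s.
With the tool pointing down it reaches from about 275 to 750 mm from the base axis. Payload 10.2 kg.
Tool frame: the origin (TCP) lies between the finger pads; the fingertips stand 11 mm ahead of it and the grasp point (between the pads) lies 8 mm behind it (ctrl.tip_extent is the distance from the TCP to the fingertips, in mm); z points along the fingers, y is the direction in which the jaws open and shut (so a half turn about z gives the same grasp; the last joint's range is limited). The gripper opens to 85 mm and grips with 20 to 120 N. Pads are 22 mm wide; open, the fingers measure 114 mm over their backs; the gripper's body (76 mm by 85 mm) begins 54 mm behind the grasp point. The pads swing forward as they close: fully open they stand 13 mm farther back than shut.
Start: joints at [0.986, 0.313, 1.498, -0, 1.331, -0.223], TCP at [185.841, 491.014, 242.294] pointing down, gripper open.
Joint ranges: [-2.94, 2.94], [-0.97, 2.17], [0.19, 2.56], [-1.23, 4.37], [0.02, 3.11], [-2.88, 2.88]. Speed limits (rad/s): [2.39, 2.39, 3.01, 3.14, 3.14, 3.14].

## Interface

Orientations are given as a unit quaternion [w, x, y, z].
In Python, from rig import ctrl gives the robot as it stands.
- The arm moves only by the tool apply_moves, never from a script. Its argument "commands" is a list of rows, each a list of 5 numbers: the finger opening in cm, from 0 to 8.54, then the shift along the tool's x, y, z in cm, then the turn about the tool's z in rad. In form: [[jaw, dx, dy, dz, roll], ...]. A call has 1 to 12 rows; each row shifts and turns the commanded pose from where the row before left it, along the tool's axes as they then stand; what a row does not reach is not made up. A row lasts 1/12 s, in which the tool goes at most 41.7 mm and 7.16 degrees, less where a joint would pass 70% of its speed; a pose out of reach is approached as far as the arm can. A call with a gripper value outside its range is refused whole. The fingers move at their own pace and stop on an object; "squeeze" is the grip in N (left out, the last holds). Time passes only in rows, so rows that do not move let the fingers close. It gives the time, the measured TCP pose, the force and the opening at its end, in the units of the state.
- ctrl.sense(): the state, without advancing time (a new reading comes with each control period).
- ctrl.capture(name): name is "side" or "top" or "wrist"; returns the picture (400x640x3 uint8, red, green, blue); there is no depth.
- ctrl.camera_info(name): a dict with "fov_y" (degrees; the focal length in pixels is half the picture's height over the tangent of half this angle, whatever the lens; pixels are square), "cx", "cy" (the principal point, pixels), "dist_coeffs" ([k1, k2, p1, p2, k3] as OpenCV has them; the pictures are not rectified), "camera_from_world" (4x4, takes a point from world to camera coordinates). Camera axes: x right, y down, z forward; pixel columns grow to the right and rows downward; lengths in mm; the calibration is good to about 2 mm. A picture is of the moment at which its call begins: read the wrist's pose just before it. camera_info takes no time and is no camera call; for the wrist camera it gives the pose at the moment of the call.
- ctrl.finish_job(): hands the job in, once; it reports no verdict.
The state is a dict: "time_s": time; "joints": joint angles; "dq": joint speeds; "tau": joint torques, N m; "eef_pos": TCP position; "ee_rot": TCP orientation; "force": force on the tool from outside, world axes, zero at the start; "wrist_torque": the same for the moment, N m; "grip_width": opening from 0.0 (shut) to 1.0 (fully open).
Only numpy, scipy, OpenCV 4.12 (cv2) and the standard library are available. Lean on these libraries where they do the work, as an engineer would, in place of code of your own. Each camera call takes 0.05 s, during which the arm holds its last target.

## Task

Put the finishing blocks away: lay every crepe, cork and worn rubbing block that is out on the bench lengthwise in the wooden tray (long side running front to back), one to a compartment; flip the cam lever on the steel bay back to free the mouth, slide the loaded tray fully home into the bay, and flip the lever forward again so that the hammering on the bench cannot shake the tray out. Leave the other things on the bench where they are.

Things in the scene. Friction and masses are not known exactly. Their poses are not given: they have to be found in the camera images.
- bay: the tray bay: low grey steel housing with dark wooden roof board, fixed, open at its front (-x) only, the bench is its floor. Origin on the bench under its middle; +x runs from mouth to back, as the tray goes in. x -55 to +60, 221 wide, roof top at 61; inside 197 wide, 53 high; flared cheeks before the mouth reach x = -77. The tray stops at the back when its origin is at x = -1 mm here
- bay_mouth (a point): middle of the bay's mouth at bench height (55 mm in front of the bay's origin), axes as the bay
- tray: loose shallow wooden tray, 0.45 kg, 192 wide (y), x from -50 to +53, origin in the middle of its underside; its +x edge goes in first. Floor 3 mm thick, side and back walls 12 high, two dividers 10 high; front board at x = -50 to -42, 42 high, carries the handle. Slides on the bench, enters the bay with 2.5 mm to spare on either side
- tray_handle (a point): centre of the grip of the tray's upright bail handle: a round wooden grip along the tray's y, 58 long, 16 thick, 92 above the bench and 72 in front of the tray's origin, borne by a steel wire at either end (y = +/-33) that rises from the front board; nothing under it, so it can be pinched from above. With the tray home it stands 18 mm in front of the mouth, 31 above the roof. Axes as the tray
- slot_1 (a point): centre of the floor of the tray's left compartment (tray y = +63 mm); each compartment is 92 long (x) and 60 wide (y) inside. Axes as the tray
- slot_2 (a point): the same for the middle compartment (tray y = 0)
- slot_3 (a point): the same for the right compartment (tray y = -63 mm)
- crepe_block_center (a point): centre (half-way up) of the crepe rubber finishing block, a pale cream rough block, 41 x 74 x 30 mm (x, y, z of its own frame; lies on its broad face, long axis along its own y, grasp across x). Half its height is 15 mm. Absent in some starts
- rasp_cork_center (a point): centre (half-way up) of the cork rasping block, a pale tan worn block, the tallest, 38 x 76 x 40 mm (x, y, z of its own frame; lies on its broad face, long axis along its own y, grasp across x). Half its height is 20 mm. Absent in some starts
- worn_block_center (a point): centre (half-way up) of the worn rubbing block, a scorched tan slim block, 33 x 80 x 28 mm (x, y, z of its own frame; lies on its broad face, long axis along its own y, grasp across x). Half its height is 14 mm. Absent in some starts
- cam_lever (a joint): cam lever on the bay's roof edge, turning about a level axis along the mouth. 0 = locked (so at the start, nearly): nose hangs before the mouth, arm leans to the front. 1.65 = free: arm flipped back over the roof, nose level (the tray passes above 1.3). Stays where left, friction 0.15 N m. Coming down, the nose pushes a nearly home tray the last mm and is stopped by one further out
- lever_tip (a point): outer end of the lever's arm (a black sleeve 19 mm thick), 55 mm from the pivot; about 105 mm above the bench at either end of its swing, 123 at the top of it, and about 40 mm in front of (locked) or behind (free) the pivot
- lever_pivot (a point): the lever's pivot: 3.5 mm in front of the mouth, 72 mm left of the middle, 68 mm above the bench, axes as the bay. The nose, 11 thick and 22 wide, reaches 46 mm from it: straight down when locked, level to the front when free
- jar_blue: bystander: polish jar 79 across, 70 high, origin under it
- hammer: bystander: hammer 99 x 244 x 33 at the left, origin under it
- spool_dark: bystander: thread spool 42 across, 60 high, origin under it
- heel_tap: bystander: flat rubber heel piece 74 x 74 x 9, origin under it

How it is judged:
By the outcome, as a careful person would: the job done as asked, in the order asked, and still so for the second after the job is handed in, with the robot touching nothing.
Of crepe_block, rasp_cork, worn_block only 2 to 3 are there at a start; the rules pass over those that are not, and their reading is None.
At some moment in a run one of tray, crepe_block, rasp_cork, worn_block may be knocked a few centimetres aside while the robot is not near it.
Once in a run the grip may slacken for a moment while it holds something.
It also fails if it takes over 210 s, if anything falls off the work surface, if the arm or the gripper's body presses on something with over 40 N, if the wrist force passes 120 N, or if a joint passes its speed limit or range.

## Working session

There is one attempt and no reset: what is moved stays moved. The work goes in short steps, Python scripts to look and compute and a tool call to move; the robot and the scene stay as the last step left them, time stands still between calls to the robot, and variables do not carry over. Pictures are saved under pics/ and viewed, and the job is handed in when it is done.

Besides the shell and the picture viewer there is one more tool, called after "Emit:" as name(argument=value, ...) on one line, values as JSON. apply_moves: Moves the arm, as the interface text tells. Its arguments: {"type":"object","properties":{"commands":{"type":"array"},"squeeze":{"type":"number"}},"required":["commands"]}

```bash
ls; mkdir -p pics; cat > h.py <<'E'
import numpy as np, cv2
from rig import ctrl
def shot(n,f):
    im=ctrl.capture(n); cv2.imwrite('pics/'+f,im[:,:,::-1]); return im
def K(n):
    c=ctrl.camera_info(n); f=200/np.tan(np.radians(c['fov_y'])/2)
    return np.array([[f,0,c['cx']],[0,f,c['cy']],[0,0,1]]),np.array(c['dist_coeffs'],float),np.array(c['camera_from_world'],float)
def unproj(n,pts,z,cal=None):
    k,d,T=cal or K(n)
    z=np.broadcast_to(z,len(pts))
    u=cv2.undistortPoints(np.array(pts,float).reshape(-1,1,2),k,d).reshape(-1,2)
    R=T[:3,:3];t=T[:3,3];C=-R.T@t
    D=np.c_[u,np.ones(len(u))]@R
    return C+D*((z-C[2])/D[:,2])[:,None]
def proj(n,P,cal=None):
    k,d,T=cal or K(n)
    return cv2.projectPoints(np.array(P,float).reshape(-1,3),cv2.Rodrigues(T[:3,:3])[0],T[:3,3],k,d)[0].reshape(-1,2)
E
python3 - <<'E'
from h import *
print(ctrl.sense())
for n in['top','side','wrist']:
    shot(n,n+'0.png'); print(n,ctrl.camera_info(n))
E
```

```text
pics
{'time_s': 0.0, 'joints': array([ 9.85589475e-01,  3.13475583e-01,  1.49844278e+00,  1.96892860e-06,
        1.33099323e+00, -2.23394186e-01]), 'dq': array([ 1.72372046e-03,  1.31740128e-03, -9.97829862e-05, -5.87933733e-04,
        1.05021267e-04, -7.54615139e-04]), 'tau': array([ 2.78772004e-04, -4.12274015e+01, -2.59736431e+01, -1.97020167e-04,
        4.20753640e-03,  2.02425178e-05]), 'eef_pos': array([185.70504721, 490.79946139, 241.71982851]), 'ee_rot': array([-2.60299752e-04,  1.79921381e-01,  9.83680772e-01, -6.05928701e-04]), 'force': array([-0.70355287,  0.27185945, -0.30129505]), 'wrist_torque': array([-0.02578447,  0.00490744, -0.00792302]), 'grip_width': 1.0006214946987237}
top {'fov_y': 53.390280820270824, 'cx': 315.0105536377318, 'cy': 205.08555211728776, 'dist_coeffs': array([-0.03064256,  0.        ,  0.        ,  0.        ,  0.        ]), 'camera_from_world': array([[ 5.64631975e-03, -9.99845716e-01, -1.66332181e-02,
        -2.91095791e+02],
       [-9.97670612e-01, -4.50169241e-03, -6.80667685e-02,
         5.49772985e+02],
       [ 6.79813892e-02,  1.69787
[... 508 characters left out ...]
    [ 8.65392251e-02, -7.43386096e-01, -6.63240586e-01,
         9.52066496e+02],
       [ 0.00000000e+00,  0.00000000e+00,  0.00000000e+00,
         1.00000000e+00]])}
wrist {'fov_y': 62.80634817646924, 'cx': 324.447414313442, 'cy': 200.67040272229806, 'dist_coeffs': array([-0.0608359,  0.       ,  0.       ,  0.       ,  0.       ]), 'camera_from_world': array([[ 3.54603862e-01,  9.35013948e-01, -2.24003614e-03,
        -5.23951117e+02],
       [ 8.90677862e-01, -3.37058480e-01,  3.05097571e-01,
        -3.94855611e+01],
       [ 2.84515461e-01, -1.10183928e-01, -9.52318463e-01,
         3.80610514e+02],
       [ 0.00000000e+00,  0.00000000e+00,  0.00000000e+00,
         1.00000000e+00]])}
```

View pics/top0.png

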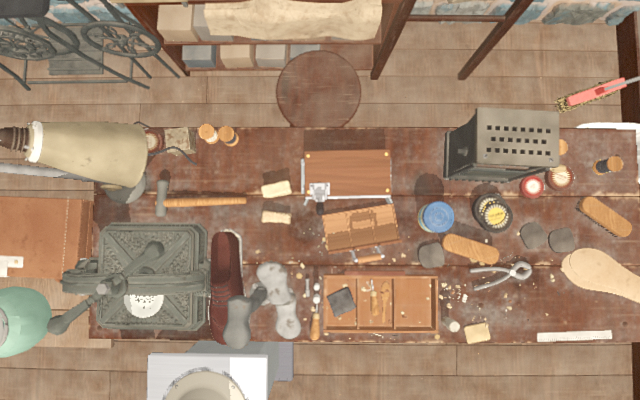

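View pics/side0.png

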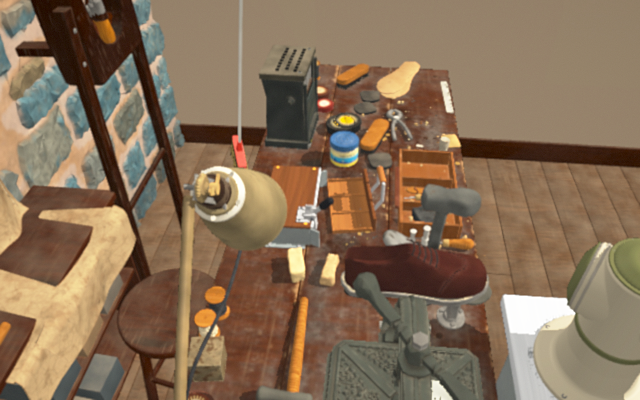

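View pics/wrist0.png

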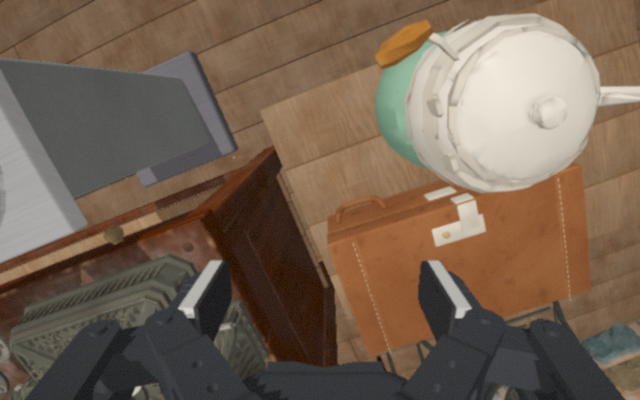

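```bash
python3 - <<'E'
from h import *
im=cv2.imread('pics/top0.png')
cv2.imwrite('pics/z1.png',cv2.resize(im[130:270,240:420],None,fx=4.4,fy=4.2857,interpolation=cv2.INTER_CUBIC))
a=cv2.resize(im[300:350,440:520],None,fx=5,fy=5,interpolation=cv2.INTER_CUBIC)
s=cv2.imread('pics/side0.png')
cv2.imwrite('pics/z2.png',a)
cv2.imwrite('pics/z3.png',cv2.resize(s[150:300,240:420],None,fx=4,fy=4,interpolation=cv2.INTER_CUBIC))
print(unproj('top',[(276,188),(275,217),(477,332),(360,228),(347,172)],[20,20,20,5,61]).round())
E
```

```text
[[ 596. -185.   20.]
 [ 519. -183.   20.]
 [ 224. -709.   20.]
 [ 491. -408.    5.]
 [ 633. -370.   61.]]
```

View pics/z1.png

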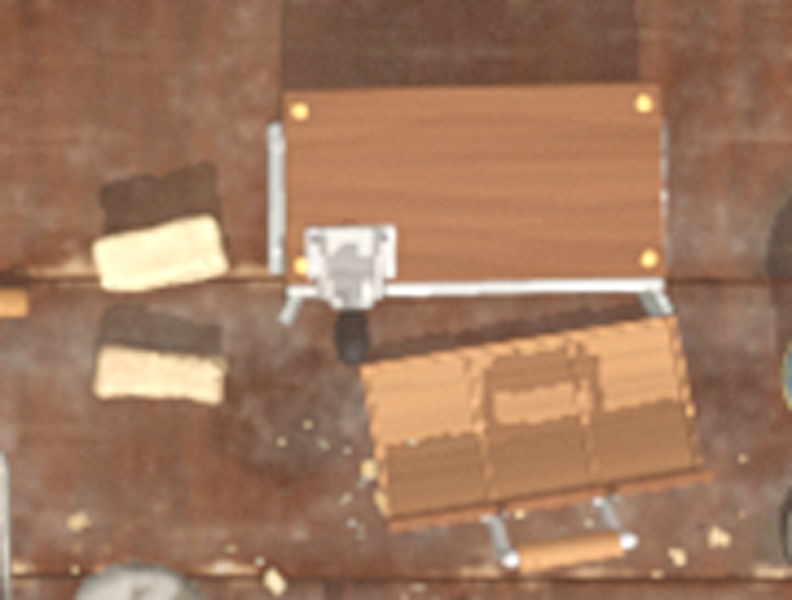

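View pics/z2.png

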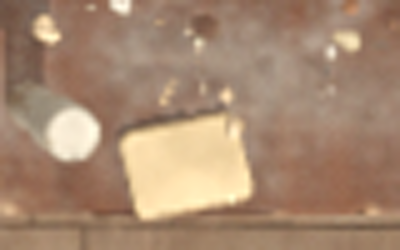

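View pics/z3.png

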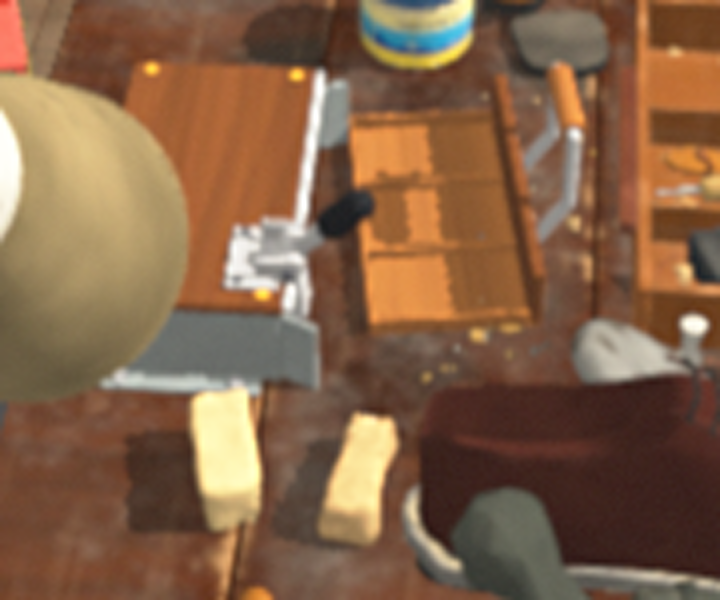

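```bash
cat >> h.py <<'E'
def tri(p1,p2,a='top',b='side'):
    P=[];x=[]
    for n,p in((a,p1),(b,p2)):
        k,d,T=K(n); P.append(T[:3]); x.append(cv2.undistortPoints(np.array([[p]],float),k,d).reshape(2,1))
    X=cv2.triangulatePoints(P[0],P[1],x[0],x[1]).ravel(); return X[:3]/X[3]
E
python3 - <<'E'
from h import *
print('boot',tri((228,290),(415,270)),tri((226,236),(350,255)),tri((237,342),(485,285)))
print('lamp',tri((70,150),(245,195)))
k,d,T=K('wrist');print('cam',-T[:3,:3].T@T[:3,3])
im=cv2.imread('pics/top0.png')
cv2.imwrite('pics/z4.png',cv2.resize(im[200:360,40:320],None,fx=2.8,fy=2.8,interpolation=cv2.INTER_CUBIC))
E
```

```text
boot [346.96245389 -88.89834687 136.74595289] [470.54762394 -88.72578103 165.14956945] [ 211.52814187 -102.32779023   90.94933913]
lamp [600.6003969   92.84155995 457.80704694]
cam [112.67442907 518.52982071 373.33569886]
```

View pics/z4.png

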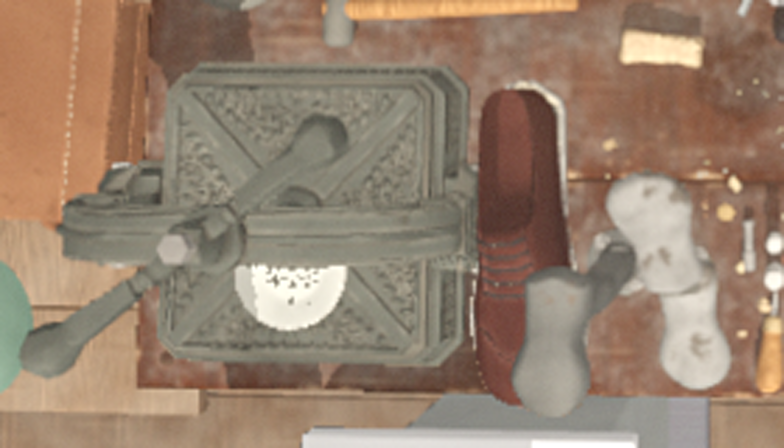

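```bash
python3 - <<'E'
from h import *
print('last',tri((237,318),(450,192)))
print('last2',tri((240,302),(450,197)))
print('hub',tri((102,288),(412,338)))
print('ball',tri((156,248),(368,288)))
s=cv2.imread('pics/side0.png')
cv2.imwrite('pics/z5.png',cv2.resize(s[160:400,310:530],None,fx=3,fy=2.5,interpolation=cv2.INTER_CUBIC))
E
```

```text
last [ 307.69744671 -141.95644537  284.30266042]
last2 [ 321.56623417 -143.59188471  271.4863295 ]
hub [367.511912   143.14614268 259.08461586]
ball [440.16654364  42.47806605 234.94207162]
```

View pics/z5.png

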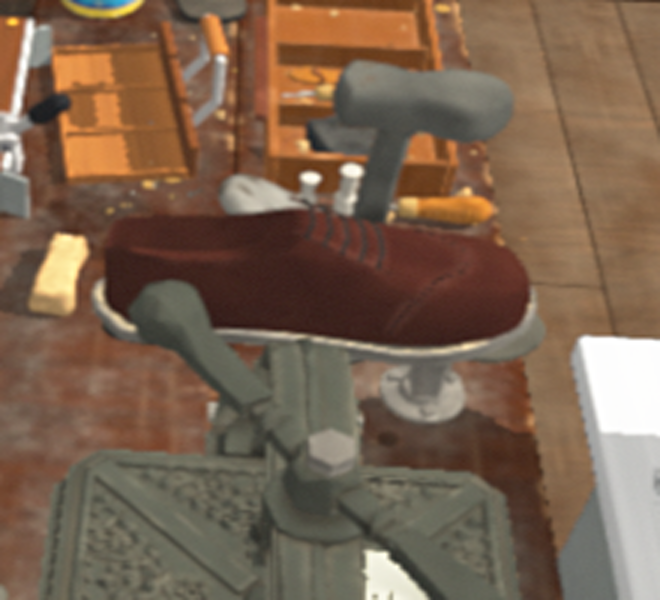

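Emit:
apply_moves(commands=[[8.5,0,0,-3.6,0],[8.5,0,0,-3.6,0],[8.5,0,0,-3.6,0],[8.5,0,0,-3.6,0],[8.5,0,0,-3.6,0],[8.5,0,0,0,0]])

```text
time_s: 0.65
eef_pos: [186.1, 491.4, 429.0]
ee_rot: [0.002, 0.18, 0.984, 0.005]
force: [-0.4, -0.8, 1.6]
grip_width: 0.993
```

Emit:
apply_moves(commands=[[8.5,-1.85,-2.4,0,0],[8.5,-1.85,-2.4,0,0],[8.5,-1.85,-2.4,0,0],[8.5,-1.85,-2.4,0,0],[8.5,-1.85,-2.4,0,0],[8.5,-1.85,-2.4,0,0],[8.5,-1.85,-2.4,0,0],[8.5,-1.85,-2.4,0,0],[8.5,-1.85,-2.4,0,0],[8.5,-1.85,-2.4,0,0],[8.5,-1.85,-2.4,0,0],[8.5,-1.85,-2.4,0,0]])

```text
time_s: 1.65
eef_pos: [291.4, 141.7, 422.2]
ee_rot: [0.0, 0.18, 0.984, 0.0]
force: [1.0, 0.3, -0.8]
grip_width: 0.994
```

Emit:
apply_moves(commands=[[8.5,-1.85,-2.4,0,0],[8.5,-1.85,-2.4,0,0],[8.5,-1.85,-2.4,0,0],[8.5,-1.85,-2.4,0,0],[8.5,-1.85,-2.4,0,0],[8.5,-1.85,-2.4,0,0],[8.5,-1.85,-2.4,0,0],[8.5,-1.85,-2.4,0,0],[8.5,-1.85,-2.4,0,0],[8.5,-1.85,-2.4,0,0],[8.5,-1.85,-2.4,0,0],[8.5,0,0,0,0]])

```text
time_s: 2.65
eef_pos: [389.1, -179.7, 420.6]
ee_rot: [-0.001, 0.182, 0.983, 0.0]
force: [-0.1, -0.0, -0.9]
grip_width: 0.995
```

```bash
python3 - <<'E'
from h import *
print(ctrl.sense())
for n in['top','side','wrist']:
    shot(n,n+'1.png')
np.save('w1.npy',ctrl.camera_info('wrist')['camera_from_world'])
E
```

```text
{'time_s': 2.65, 'joints': array([-7.07049134e-01,  3.31526595e-02,  1.37734488e+00, -6.93252877e-04,
        1.73385353e+00, -1.91259403e+00]), 'dq': array([ 0.05879932, -0.06479294,  0.05535645,  0.01477085,  0.02739991,
        0.06093601]), 'tau': array([ -1.16382927, -29.48377669, -29.28258955,  -0.05741599,
        -0.04018061,  -0.52130174]), 'eef_pos': array([ 389.05772204, -179.66533943,  420.60604056]), 'ee_rot': array([-1.36515558e-03,  1.81666932e-01,  9.83359093e-01,  3.94456488e-04]), 'force': array([-0.09452218, -0.03547359, -0.86026121]), 'wrist_torque': array([ 0.07341317,  0.00926741, -0.00190697]), 'grip_width': 0.9947552743353433}
```

View pics/wrist1.png

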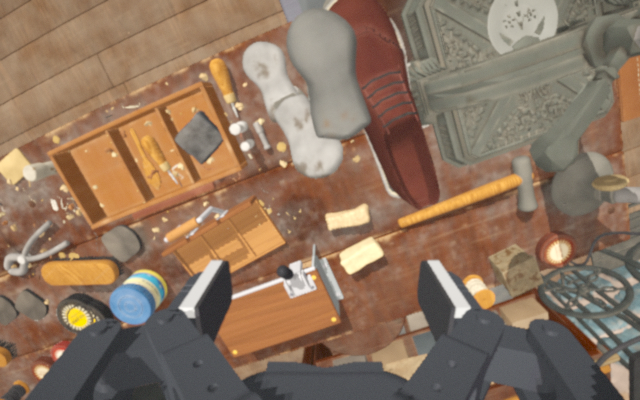

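View pics/top1.png

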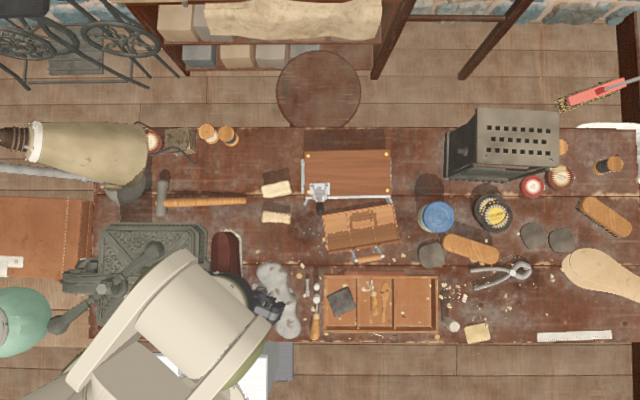

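```bash
python3 - <<'E'
from h import *
im=cv2.imread('pics/wrist1.png')
cv2.imwrite('pics/z6.png',cv2.resize(im[185:285,310:410],None,fx=6,fy=6,interpolation=cv2.INTER_CUBIC))
cv2.imwrite('pics/z7.png',cv2.resize(im[180:360,150:350],None,fx=3.3,fy=3.3,interpolation=cv2.INTER_CUBIC))
E
```

```text
(no output)
```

View pics/z6.png

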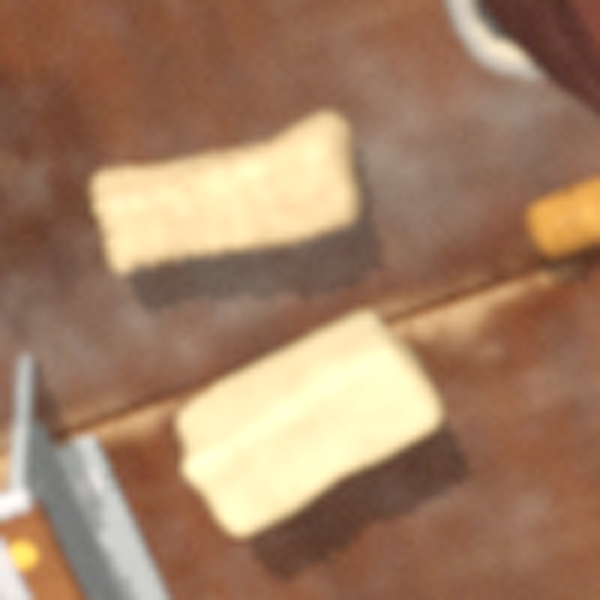

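View pics/z7.png

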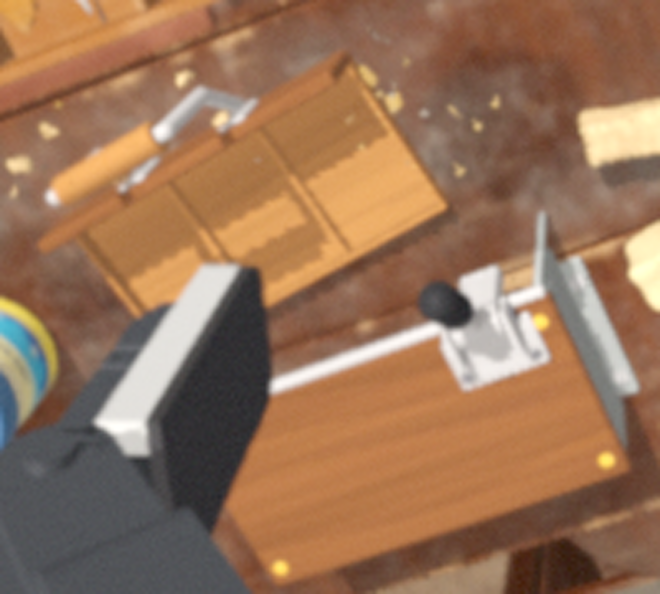

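```bash
python3 - <<'E'
from h import *
print('neck',tri((36,142),(218,203)))
print('rim +x-y-ish',tri((147,155),(255,225)), tri((125,185),(285,215)))
# lamp in wrist1? 
print(proj('wrist',[[600,93,458],[640,-28,400]]))
E
```

```text
neck [614.53924418 134.70089602 479.10740024]
rim +x-y-ish [615.46438181  22.09105371 337.22289657] [559.2001296   41.55492622 378.90770945]
[[791.32507817 405.19063446]
 [618.44430136 461.32420913]]
```

Emit:
apply_moves(commands=[[8.5,0,0,0,0.12],[8.5,0,0,0,0.12],[8.5,0,0,0,0.12],[8.5,0,0,0,0.12],[8.5,0,0,0,0.12],[8.5,0,0,0,0.12],[8.5,0,0,0,0.12],[8.5,0,0,0,0.12],[8.5,0,0,0,0.12],[8.5,0,0,0,0.12],[8.5,0,0,0,0]])

```text
time_s: 3.72
eef_pos: [388.2, -174.7, 422.7]
ee_rot: [0.0, 0.705, 0.709, 0.0]
force: [0.2, -0.6, 0.5]
grip_width: 0.995
```

```bash
cat >> h.py <<'E'
from scipy.spatial.transform import Rotation as Ro
def tool():
    s=ctrl.sense(); q=s['ee_rot']; R=Ro.from_quat([q[1],q[2],q[3],q[0]]).as_matrix()
    return s,R
def plan(p,psi=None):
    "delta in tool axes (cm) from measured pose, and roll needed to bring tool y to world angle psi(deg)"
    s,R=tool()
    d=R.T@(np.array(p,float)-s['eef_pos'])/10
    cur=np.degrees(np.arctan2(R[1,1],R[0,1]))
    print('pos',s['eef_pos'].round(1),'psi',cur.round(2),'d_cm',d.round(2),'tilt',R[:,2].round(3),'t',s['time_s'].round(2),'g',round(s['grip_width'],3),'F',s['force'].round(1))
    if psi is not None: print('roll',round(float(-np.radians((psi-cur+180)%360-180)),3))
E
python3 - <<'E'
from h import *
plan((530,-190,300))
E
```

```text
Traceback (most recent call last):
  File "h.py", line 32, in plan
    print('pos',s['eef_pos'].round(1),'psi',cur.round(2),'d_cm',d.round(2),'tilt',R[:,2].round(3),'t',s['time_s'].round(2),'g',round(s['grip_width'],3),'F',s['force'].round(1))
                                                                                                      ^^^^^^^^^^^^^^^^^
AttributeError: 'float' object has no attribute 'round'
```

Emit:
apply_moves(commands=[[8.5,0,2.5,2.4,0],[8.5,0,2.5,2.4,0],[8.5,0,2.5,2.4,0],[8.5,0,2.5,2.4,0],[8.5,0,2.5,2.4,0],[8.5,0,2.5,2.4,0],[8.5,0,0,0,0],[8.5,0,0,0,0]])

```text
time_s: 4.38
eef_pos: [538.5, -173.5, 277.1]
ee_rot: [-0.001, 0.702, 0.712, -0.0]
force: [-0.7, -0.1, 1.2]
grip_width: 0.997
```

```bash
sed -i "s/s\['time_s'\].round(2)/round(s['time_s'],2)/" h.py; python3 - <<'E'
from h import *
plan((530,-190,300))
cal=K('wrist'); np.save('w2.npy',cal[2]); im=shot('wrist','wrist2.png')
E
```

```text
pos [ 538.5 -173.5  277.1] psi 0.8 d_cm [-1.64 -0.88 -2.29] tilt [-0.003  0.001 -1.   ] t 4.38 g 0.997 F [-0.7 -0.1  1.2]
```

View pics/wrist2.png

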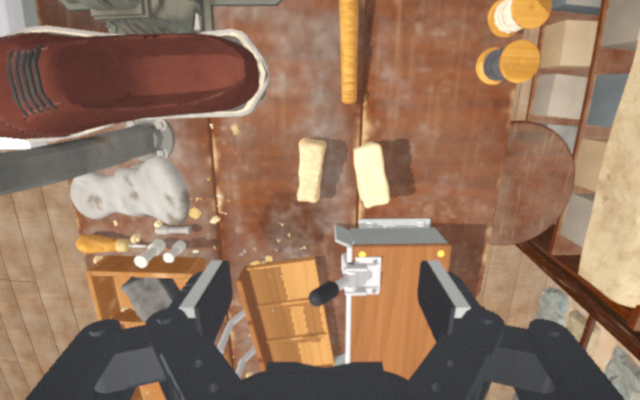

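```bash
cat >> h.py <<'E'
from scipy.optimize import minimize
DIM={'crepe':(41,74,30),'cork':(38,76,40),'worn':(33,80,28)}
def boxpoly(n,cal,x,y,yaw,dim,z0=0):
    c,s=np.cos(yaw),np.sin(yaw); P=[]
    for a in(-.5,.5):
        for b in(-.5,.5):
            for h in(0,1):
                u,v=a*dim[0],b*dim[1]; P.append([x+c*u-s*v,y+s*u+c*v,z0+h*dim[2]])
    return cv2.convexHull(proj(n,P,cal).astype(np.float32))
def rmask(n,cal,p,dim,shape,S=4,z0=0):
    m=np.zeros((shape[0]*S,shape[1]*S),np.uint8)
    cv2.fillConvexPoly(m,((boxpoly(n,cal,*p,dim,z0)+.5)*S).astype(np.int32),1); return m
def segblock(im):
    # pale cream/tan: bright, R>G>B
    a=im.astype(int); m=(a[:,:,0]>175)&(a[:,:,1]>140)&(a[:,:,2]>80)&(a[:,:,0]-a[:,:,2]>25)
    return m.astype(np.uint8)
E
python3 - <<'E'
from h import *
im=cv2.imread('pics/wrist2.png')[:,:,::-1]; k,d,_=K('wrist'); cal=(k,d,np.load('w2.npy'))
m=segblock(im)
r0,r1,c0,c1=125,215,285,420
S=4
vis=cv2.resize(im[r0:r1,c0:c1],None,fx=5,fy=5,interpolation=cv2.INTER_CUBIC)[:,:,::-1].copy()
mm=cv2.resize(m[r0:r1,c0:c1],None,fx=5,fy=5,interpolation=cv2.INTER_NEAREST)
cs,_=cv2.findContours(mm,0,2); cv2.drawContours(vis,cs,-1,(255,0,0),1)
nl,lab,st,ce=cv2.connectedComponentsWithStats(m)
for j,(px) in {'B':(311,170),'A':(372,175)}.items():
    l=lab[px[1],px[0]]; print(j,st[l],ce[l])
    M=cv2.resize((lab==l).astype(np.uint8),None,fx=S,fy=S,interpolation=cv2.INTER_NEAREST)
    g=unproj('wrist',[ce[l]],20,cal)[0]
    for t,dim in DIM.items():
        f=lambda p:1-(lambda r:(r&M).sum()/(r|M).sum())(rmask('wrist',cal,(p[0],p[1],p[2]/50),dim,m.shape,S))
        best=min((minimize(f,[g[0],g[1],y0*50],method='Nelder-Mead',options=dict(initial_simplex=[[g[0],g[1],y0*50],[g[0]+6,g[1],y0*50],[g[0],g[1]+6,y0*50],[g[0],g[1],y0*50+5]],maxiter=80)) for y0 in(-.1,.15)),key=lambda r:r.fun)
        print(j,t,'IoU',round(1-best.fun,3),best.x[:2].round(1),'yaw deg',np.degrees(best.x[2]/50).round(1))
        if (j,t) in(('B','worn'),('B','cork'),('A','crepe'),('A','cork')):
            p=boxpoly('wrist',cal,best.x[0],best.x[1],best.x[2]/50,dim).reshape(-1,2); p=((p-[c0,r0]+.5)*5).astype(np.int32)
            cv2.polylines(vis,[p],True,(0,255,0) if t in('worn','crepe') else (0,0,255),1)
cv2.imwrite('pics/z8.png',vis)
E
```

```text
B [ 296  138   30   65 1489] [309.57824043 169.31766286]
B crepe IoU 0.663 [ 520.8 -182.1] yaw deg -2.3
B cork IoU 0.656 [ 522.  -182.9] yaw deg -0.4
B worn IoU 0.775 [ 520.7 -183.8] yaw deg -3.2
A [ 353  110   37  114 2172] [369.42311234 171.37937385]
A crepe IoU 0.751 [ 591.3 -187.2] yaw deg 15.8
A cork IoU 0.751 [ 590.3 -183.5] yaw deg 13.8
A worn IoU 0.801 [ 592.9 -184.7] yaw deg 10.7
```

View pics/z8.png

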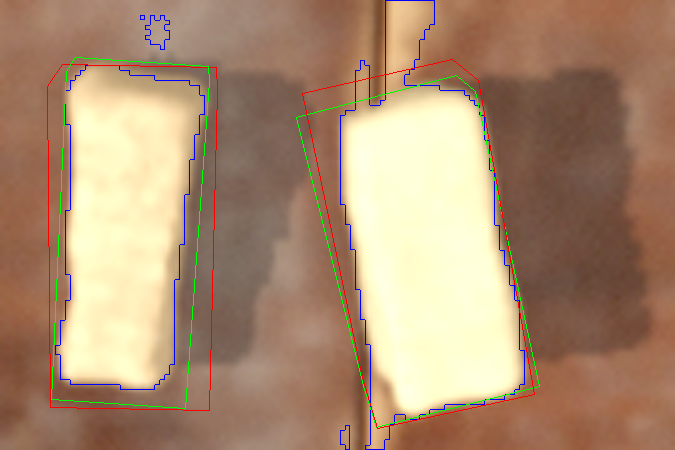

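```bash
python3 - <<'E'
from h import *
z1=lambda p:(240+p[0]/4.4-.4,130+p[1]/4.2857-.4)
print('roof',unproj('top',[z1(p) for p in((285,92),(660,86),(290,280),(660,275))],61).round(1))
print('tray back',unproj('top',[z1(p) for p in((362,368),(672,318))],12).round(1))
print('tray frontboard',unproj('top',[z1(p) for p in((388,530),(709,478))],42).round(1))
print('handle ends',unproj('top',[z1(p) for p in((510,560),(628,541))],92).round(1))
im=cv2.imread('pics/wrist2.png')
cv2.imwrite('pics/z9.png',cv2.resize(im[210:400,220:460],None,fx=3.2,fy=3.1,interpolation=cv2.INTER_CUBIC))
E
```

```text
roof [[ 686.8 -261.    61. ]
 [ 691.1 -479.    61. ]
 [ 574.  -264.8   61. ]
 [ 577.8 -478.1   61. ]]
tray back [[ 524.  -306.6   12. ]
 [ 555.9 -493.5   12. ]]
tray frontboard [[ 425.9 -322.2   42. ]
 [ 457.9 -509.    42. ]]
handle ends [[ 411.9 -388.9   92. ]
 [ 423.  -454.1   92. ]]
```

View pics/z9.png

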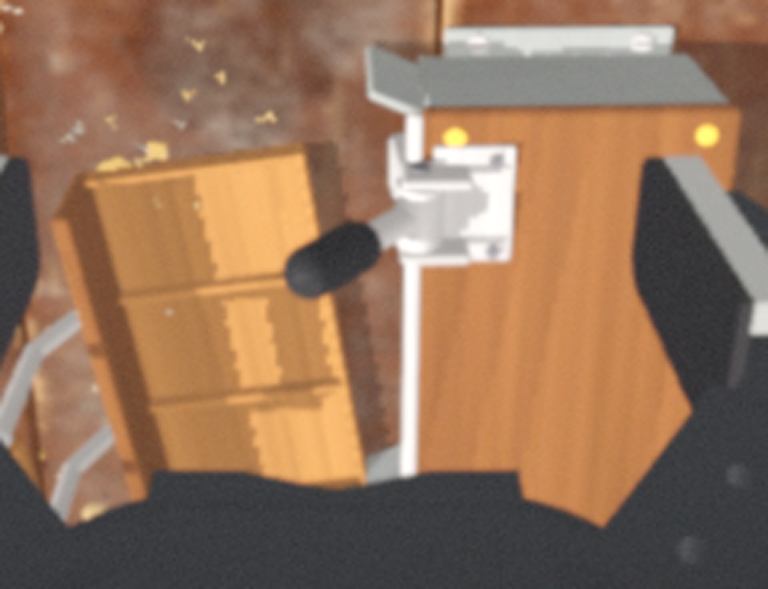

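Emit:
apply_moves(commands=[[6.5,-0.25,-0.5,3,0.066],[6.0,-0.25,-0.5,3,0],[5.8,-0.25,-0.5,3,0],[5.8,-0.1,-0.3,3,0],[5.8,0,0,3,0],[5.8,0,0,2,0],[5.8,0,0,2,0],[5.8,0,0,0,0],[5.8,0,0,0,0]])

```text
time_s: 5.18
eef_pos: [520.2, -182.5, 89.9]
ee_rot: [0.001, 0.727, 0.687, 0.0]
force: [0.1, 0.3, 0.7]
grip_width: 0.684
```

```bash
python3 - <<'E'
from h import *
plan((520.5,-183,20),-3)
cal=K('wrist'); np.save('w3.npy',cal[2]); im=shot('wrist','wrist3.png')
print(proj('wrist',[[520.7,-183.8,28]],cal))
E
```

```text
pos [ 520.2 -182.5   89.9] psi -3.21 d_cm [-0.04  0.03  6.99] tilt [ 0.001 -0.001 -1.   ] t 5.18 g 0.684 F [0.1 0.3 0.7]
roll -0.004
[[325.50834265 226.16833065]]
```

View pics/wrist3.png

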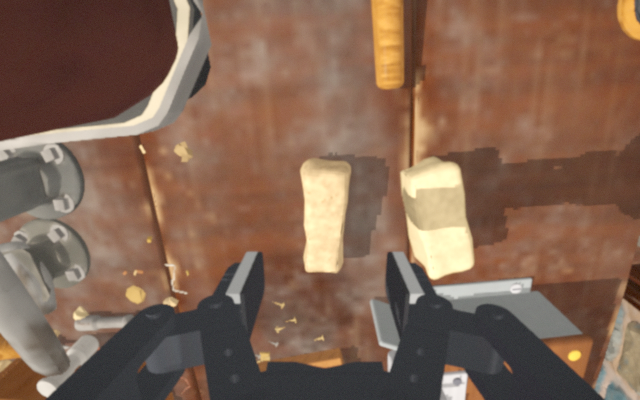

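```bash
python3 - <<'E'
from h import *
k,d,_=K('wrist'); cal=(k,d,np.load('w3.npy'))
print('B top corners',unproj('wrist',[(303,165),(350,165),(340,272),(305,272)],28,cal).round(1))
print('A left',unproj('wrist',[(402,170),(425,275),(460,160),(472,265)],35,cal).round(1))
E
```

```text
B top corners [[ 509.4 -143.6   28. ]
 [ 537.6 -145.2   28. ]
 [ 528.5 -217.4   28. ]
 [ 505.2 -216.    28. ]]
A left [[ 567.3 -148.3   35. ]
 [ 583.6 -219.    35. ]
 [ 601.2 -144.2   35. ]
 [ 614.2 -213.7   35. ]]
```

Emit:
apply_moves(commands=[[5.8,0.05,0,2,0.02],[5.8,0.05,0,2,0],[5.8,0,0,1.5,0],[5.8,0,0,1,0],[5.8,0,0,0.5,0],[5.8,0,0,0,0]])

```text
time_s: 5.73
eef_pos: [520.4, -181.5, 18.7]
ee_rot: [0.0, 0.734, 0.679, 0.0]
force: [-0.4, -0.3, -0.4]
grip_width: 0.68
```

Emit:
apply_moves(commands=[[4,0,0,0,0],[2,0,0,0,0],[1,0,0,0,0],[1,0,0,0,0],[1,0,0,0,0],[1,0,0,0,0],[1,0,0,0,0],[1,0,0,0,0]], squeeze=50)

```text
time_s: 6.4
eef_pos: [520.8, -181.7, 19.8]
ee_rot: [0.001, 0.734, 0.679, 0.0]
force: [-2.9, 0.5, 6.5]
grip_width: 0.337
```

Emit:
apply_moves(commands=[[1,0,0,-1,0],[1,0,0,-2,0],[1,0,0,-3,0],[1,0,0,-3,0],[1,0,0,-3,0],[1,0,0,0,0],[1,0,0,0,0]])

```text
time_s: 6.98
eef_pos: [520.8, -181.6, 140.6]
ee_rot: [0.002, 0.734, 0.679, 0.001]
force: [-0.2, 0.4, -1.2]
grip_width: 0.331
```

```bash
python3 - <<'E'
from h import *
plan((520.5,-183,20),9.7-90+180)
shot('wrist','wrist4.png');shot('top','top4.png')
E
```

```text
pos [ 520.8 -181.6  140.6] psi -4.4 d_cm [-0.12 -0.07 12.06] tilt [ 0.004 -0.002 -1.   ] t 6.98 g 0.331 F [-0.2  0.4 -1.2]
roll -1.817
```

View pics/wrist4.png

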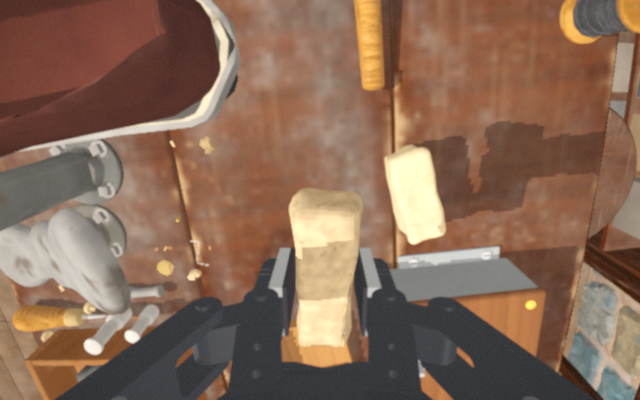

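Emit:
apply_moves(commands=[[1,0,0,-3,-0.121],[1,0,0,-3,-0.121],[1,0,0,0,-0.121],[1,0,0,0,-0.121],[1,0,0,0,-0.121],[1,0,0,0,-0.121],[1,0,0,0,-0.121],[1,0,0,0,-0.121],[1,0,0,0,-0.121],[1,0,0,0,-0.121],[1,0,0,0,-0.121],[1,0,0,0,-0.121]])

```text
time_s: 8.08
eef_pos: [519.7, -181.1, 197.0]
ee_rot: [-0.001, 0.095, 0.995, 0.001]
force: [-0.3, -0.7, 0.1]
grip_width: 0.337
```

Emit:
apply_moves(commands=[[1,0,0,0,-0.121],[1,0,0,0,-0.121],[1,0,0,0,-0.121],[1,0,0,0,0],[1,0,0,0,0]])

```text
time_s: 8.5
eef_pos: [519.9, -181.1, 197.4]
ee_rot: [-0.001, -0.082, 0.997, 0.001]
force: [1.2, -0.4, -0.6]
grip_width: 0.333
```

```bash
python3 - <<'E'
from h import *
plan((493.5,-407,200),99.7)
shot('wrist','wrist5.png');shot('top','top5.png')
E
```

```text
pos [ 519.9 -181.1  197.4] psi 99.37 d_cm [  6.28 -21.85  -0.28] tilt [-0.002  0.001 -1.   ] t 8.5 g 0.333 F [ 1.2 -0.4 -0.6]
roll -0.006
```

View pics/wrist5.png

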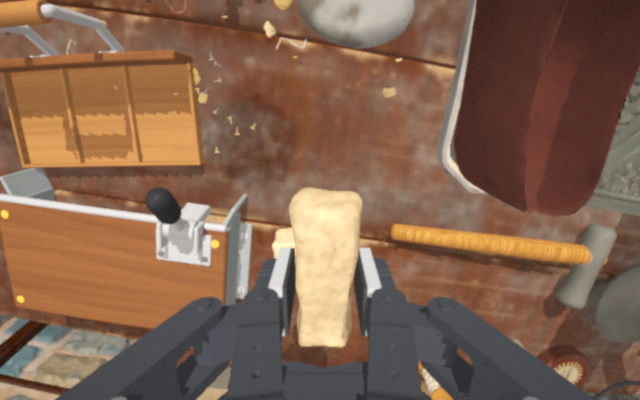

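View pics/top5.png

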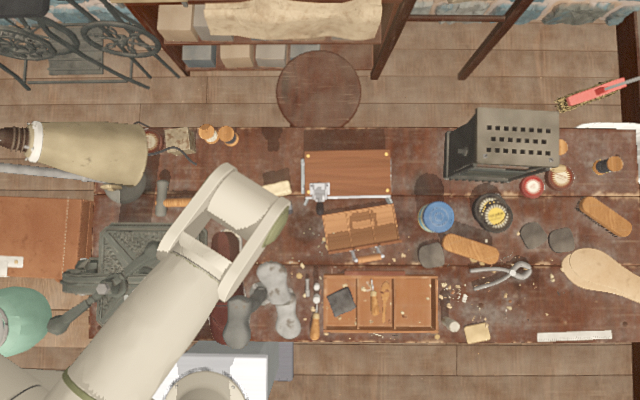

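Emit:
apply_moves(commands=[[1,0.785,-2.73,0,0],[1,0.785,-2.73,0,0],[1,0.785,-2.73,0,0],[1,0.785,-2.73,0,0],[1,0.785,-2.73,0,0],[1,0.785,-2.73,0,0],[1,0.785,-2.73,0,0],[1,0.785,-2.73,0,0],[1,0,0,0,0],[1,0,0,0,0]])

```text
time_s: 9.43
eef_pos: [494.0, -408.0, 197.5]
ee_rot: [-0.0, -0.082, 0.997, 0.0]
force: [-0.1, 0.8, -1.3]
grip_width: 0.334
```

```bash
python3 - <<'E'
from h import *
plan((493.5,-407,200),99.7)
cal=K('wrist'); np.save('w6.npy',cal[2]);shot('wrist','wrist6.png')
t=np.radians(9.7);o=np.array([489.5,-408]);R=np.array([[np.cos(t),-np.sin(t)],[np.sin(t),np.cos(t)]])
L=[(-50,96,42),(-50,-96,42),(53,96,12),(53,-96,12),(-72,29,92),(-72,-29,92)]
print(proj('wrist',[[*(o+R@l[:2]),l[2]] for l in L],cal).round(1))
E
```

```text
pos [ 494.  -408.   197.5] psi 99.36 d_cm [ 0.04  0.11 -0.25] tilt [-0.001  0.001 -1.   ] t 9.43 g 0.334 F [-0.1  0.8 -1.3]
roll -0.006
[[436.3 125.1]
 [214.5 126.6]
 [417.8 223.3]
 [234.  224.5]
 [367.   99. ]
 [283.6  99.6]]
```

View pics/wrist6.png

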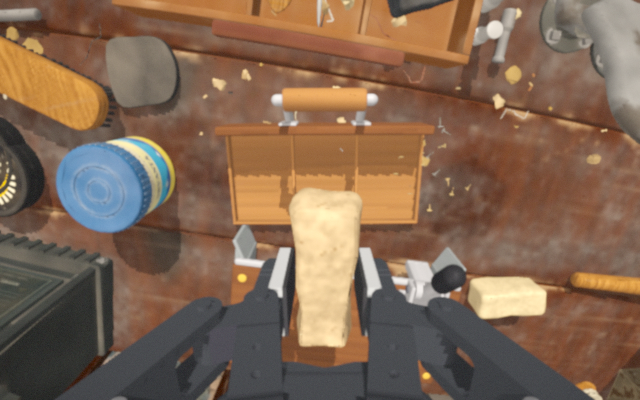

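Emit:
apply_moves(commands=[[1,0,0.05,2.5,0],[1,0,0,2.5,0],[1,0,0,2.5,0],[1,0,0,2.5,0],[1,0,0,2.5,0],[1,0,0,2,0],[1,0,0,1.4,0],[1,0,0,0.7,0],[1,0,0,0.5,0],[1,0,0,0.2,0],[1,0,0,0,0],[1,0,0,0,0]])

```text
time_s: 10.48
eef_pos: [494.9, -406.8, 26.2]
ee_rot: [0.0, -0.084, 0.997, -0.001]
force: [-0.6, -0.1, -0.2]
grip_width: 0.331
```

```bash
python3 - <<'E'
from h import *
plan((493.5,-407.5,23),99.7)
cal=K('wrist'); np.save('w6.npy',cal[2]);shot('wrist','wrist7.png')
E
```

```text
pos [ 494.9 -406.8   26.2] psi 99.58 d_cm [ 0.15 -0.05  0.32] tilt [ 0.001 -0.001 -1.   ] t 10.48 g 0.331 F [-0.6 -0.1 -0.2]
roll -0.002
```

View pics/wrist7.png

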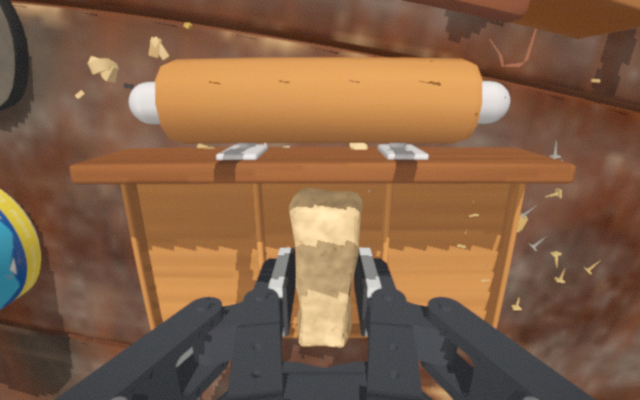

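Emit:
apply_moves(commands=[[1,0.1,0,0.15,0],[1,0,0,0.1,0],[3.2,0,0,0,0],[4,0,0,0,0],[4.4,0,0,0,0],[4.6,0,0,0,0],[4.6,0,0,-1,0],[4.6,0,0,-2,0],[4.6,0,0,-3,0],[4.6,0,0,-4,0],[4.6,0,0,-4,0],[4.6,0,0,-4,0]])

```text
time_s: 11.53
eef_pos: [493.3, -406.5, 205.7]
ee_rot: [0.0, -0.083, 0.997, -0.0]
force: [-0.3, -0.3, -0.3]
grip_width: 0.54
```

```bash
python3 - <<'E'
from h import *
plan((592,-183,230),12)
cal=K('wrist'); np.save('w8.npy',cal[2]);shot('wrist','wrist8.png')
E
```

```text
pos [ 493.3 -406.5  205.7] psi 99.58 d_cm [-13.45  20.39  -2.44] tilt [ 0. -0. -1.] t 11.53 g 0.54 F [-0.3 -0.3 -0.3]
roll 1.529
```

View pics/wrist8.png

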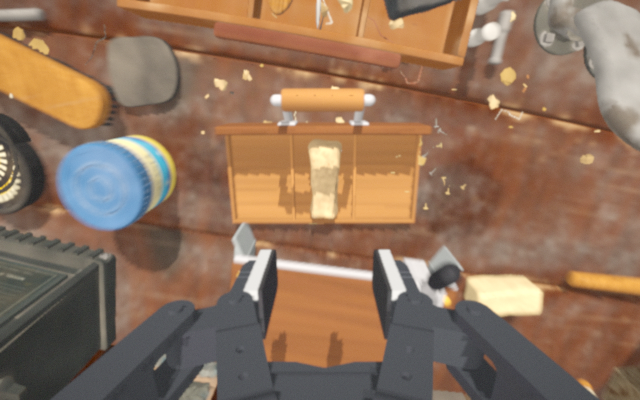

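Emit:
apply_moves(commands=[[4.6,-1.345,2.04,-0.24,0],[4.6,-1.345,2.04,-0.24,0],[4.6,-1.345,2.04,-0.24,0],[4.6,-1.345,2.04,-0.24,0],[4.6,-1.345,2.04,-0.24,0],[4.6,-1.345,2.04,-0.24,0],[4.6,-1.345,2.04,-0.24,0],[5.6,-1.345,2.04,-0.24,0],[5.6,-1.345,2.04,-0.24,0],[5.6,-1.345,2.04,-0.24,0]])

```text
time_s: 12.42
eef_pos: [592.5, -182.0, 227.6]
ee_rot: [0.0, -0.083, 0.997, -0.0]
force: [1.1, 0.1, 0.1]
grip_width: 0.653
```

Emit:
apply_moves(commands=[[6,0,0,0,0.121],[6,0,0,0,0.121],[6,0,0,0,0.121],[6,0,0,0,0.121],[6,0,0,0,0.121],[6,0,0,0,0.121],[6,0,0,0,0.121],[6,0,0,0,0.121],[6,0,0,0,0.121],[6,0,0,0,0.121],[6,0,0,0,0.121],[6,0,0,0,0.121]])

```text
time_s: 13.42
eef_pos: [592.1, -183.2, 227.4]
ee_rot: [0.0, 0.602, 0.799, 0.0]
force: [-0.5, -0.1, -0.0]
grip_width: 0.704
```

Emit:
apply_moves(commands=[[6,0,0,3,0.077],[6,0,0,3,0],[6,0,0,2,0],[6,0,0,0,0],[6,0,0,0,0]])

```text
time_s: 13.83
eef_pos: [592.2, -183.2, 147.2]
ee_rot: [-0.0, 0.629, 0.777, -0.0]
force: [-0.2, -0.6, 1.0]
grip_width: 0.702
```

```bash
python3 - <<'E'
from h import *
plan((592,-183,100),12)
cal=K('wrist'); np.save('w9.npy',cal[2]);shot('wrist','wrist9.png')
E
```

```text
pos [ 592.2 -183.2  147.2] psi 11.98 d_cm [ 0.02 -0.01  4.72] tilt [-0.001  0.    -1.   ] t 13.83 g 0.702 F [-0.2 -0.6  1. ]
roll -0.0
```

View pics/wrist9.png

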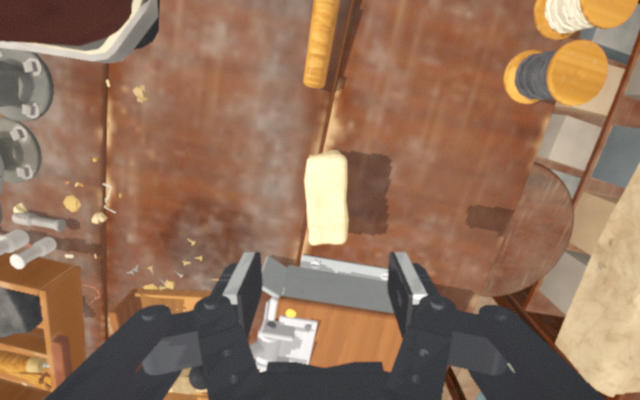

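```bash
python3 - <<'E'
from h import *
k,d,_=K('wrist'); cal=(k,d,np.load('w9.npy'))
for z in (30,40): print(unproj('wrist',[(306,160),(345,157),(348,240),(311,244)],z,cal).round(1).tolist())
E
```

```text
[[571.6, -156.0, 30.0], [600.4, -147.5, 30.0], [618.5, -214.6, 30.0], [589.1, -224.6, 30.0]]
[[571.8, -154.0, 40.0], [599.4, -145.9, 40.0], [616.8, -210.3, 40.0], [588.6, -219.8, 40.0]]
```

Emit:
apply_moves(commands=[[6,0,0.2,2.5,-0.05],[6,0,0,2.5,0],[6,0,0,2.5,0],[6,0,0,2.2,0],[6,0,0,1.5,0],[6,0,0,1,0],[6,0,0,0.5,0],[6,0,0,0,0]])

```text
time_s: 14.55
eef_pos: [594.5, -183.0, 20.3]
ee_rot: [0.0, 0.61, 0.793, 0.0]
force: [0.1, -0.8, 0.7]
grip_width: 0.703
```

Emit:
apply_moves(commands=[[4.5,0,0,0,0],[3,0,0,0,0],[1,0,0,0,0],[1,0,0,0,0],[1,0,0,0,0],[1,0,0,0,0],[1,0,0,0,0]])

```text
time_s: 15.13
eef_pos: [594.8, -183.2, 21.5]
ee_rot: [0.001, 0.61, 0.793, 0.0]
force: [-1.4, 0.9, 6.4]
grip_width: 0.382
```

Emit:
apply_moves(commands=[[1,0,0,-1,0],[1,0,0,-2,0],[1,0,0,-3,0],[1,0,0,-3,0],[1,0,0,-3,0],[1,0,0,-3,0],[1,0,0,-3,0],[1,0,0,0,0],[1,0,0,0,0]])

```text
time_s: 15.88
eef_pos: [594.6, -183.0, 202.2]
ee_rot: [0.002, 0.61, 0.793, 0.0]
force: [-0.1, 0.5, -1.3]
grip_width: 0.384
```

```bash
python3 - <<'E'
from h import *
plan((504,-469.5,200),99.6)
cal=K('wrist'); np.save('w10.npy',cal[2]);shot('wrist','wrist10.png');shot('side','side10.png')
E
```

```text
pos [ 594.6 -183.   202.2] psi 14.84 d_cm [-25.37 -16.1    0.24] tilt [ 0.004 -0.002 -1.   ] t 15.88 g 0.384 F [-0.1  0.5 -1.3]
roll -1.479
```

View pics/wrist10.png

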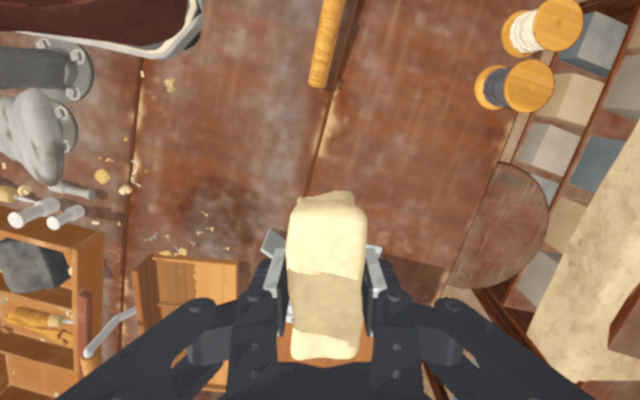

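View pics/side10.png

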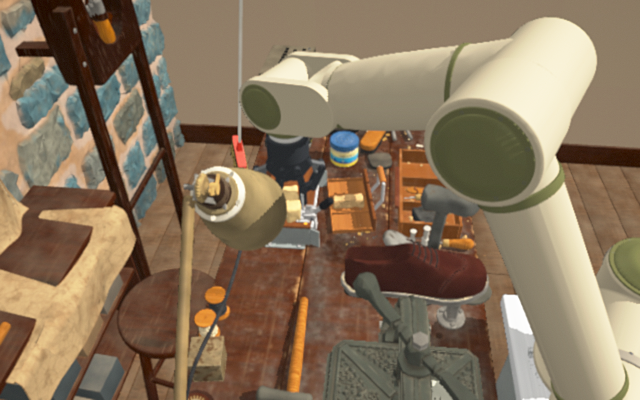

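Emit:
apply_moves(commands=[[1,0,0,0,-0.123],[1,0,0,0,-0.123],[1,0,0,0,-0.123],[1,0,0,0,-0.123],[1,0,0,0,-0.123],[1,0,0,0,-0.123],[1,0,0,0,-0.123],[1,0,0,0,-0.123],[1,0,0,0,-0.123],[1,0,0,0,-0.123],[1,0,0,0,-0.123],[1,0,0,0,-0.123]])

```text
time_s: 16.98
eef_pos: [593.6, -182.6, 198.3]
ee_rot: [-0.001, -0.085, 0.996, 0.001]
force: [0.1, 0.6, -0.3]
grip_width: 0.383
```

```bash
python3 - <<'E'
from h import *
plan((504,-469.5,200),99.6)
E
```

```text
pos [ 593.6 -182.6  198.3] psi 99.75 d_cm [ 13.7  -26.76  -0.19] tilt [-0.003  0.001 -1.   ] t 16.98 g 0.383 F [ 0.1  0.6 -0.3]
roll 0.003
```

Emit:
apply_moves(commands=[[1,1.37,-2.676,0,0],[1,1.37,-2.676,0,0],[1,1.37,-2.676,0,0],[1,1.37,-2.676,0,0],[1,1.37,-2.676,0,0],[1,1.37,-2.676,0,0],[1,1.37,-2.676,0,0],[1,1.37,-2.676,0,0],[1,1.37,-2.676,0,0],[1,1.37,-2.676,0,0],[1,0,0,0,0],[1,0,0,0,0]])

```text
time_s: 17.98
eef_pos: [501.6, -470.1, 197.8]
ee_rot: [-0.001, -0.081, 0.997, 0.001]
force: [0.5, 0.4, -0.5]
grip_width: 0.381
```

```bash
python3 - <<'E'
from h import *
plan((504,-469.5,24),99.7)
cal=K('wrist'); np.save('w11.npy',cal[2]);shot('wrist','wrist11.png')
t=np.radians(9.7);o=np.array([489.5,-408.2]);R=np.array([[np.cos(t),-np.sin(t)],[np.sin(t),np.cos(t)]])
L=[(-50,96,42),(-50,-96,42),(53,96,12),(53,-96,12),(-72,29,92),(-72,-29,92)]
print(proj('wrist',[[*(o+R@l[:2]),l[2]] for l in L],cal).round(1).tolist())
print((o+R@[4,-63]))
E
```

```text
pos [ 501.6 -470.1  197.8] psi 99.28 d_cm [-0.27 -0.03 17.38] tilt [-0.002  0.003 -1.   ] t 17.98 g 0.381 F [ 0.5  0.4 -0.5]
roll -0.007
[[504.9, 128.8], [285.9, 129.3], [475.4, 225.1], [293.3, 226.9], [454.4, 103.6], [372.5, 103.4]]
[ 504.05764479 -469.62536103]
```

View pics/wrist11.png

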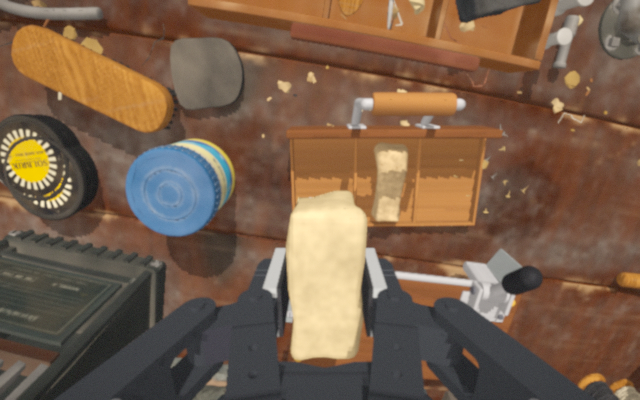

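Emit:
apply_moves(commands=[[1,-0.25,0,2.5,-0.007],[1,0,0,2.5,0],[1,0,0,2.5,0],[1,0,0,2.5,0],[1,0,0,2.5,0],[1,0,0,1.8,0],[1,0,0,1.2,0],[1,0,0,0.8,0],[1,0,0,0.5,0],[1,0,0,0.3,0],[1,0,0,0,0],[1,0,0,0,0]])

```text
time_s: 19.03
eef_pos: [505.5, -469.1, 29.7]
ee_rot: [0.0, -0.086, 0.996, -0.001]
force: [-0.6, -0.2, -0.6]
grip_width: 0.381
```

```bash
python3 - <<'E'
from h import *
plan((504,-469.5,24),99.7)
shot('wrist','wrist12.png')
E
```

```text
pos [ 505.5 -469.1   29.7] psi 99.81 d_cm [ 0.15 -0.01  0.57] tilt [ 0.001 -0.001 -1.   ] t 19.03 g 0.381 F [-0.6 -0.2 -0.6]
roll 0.002
```

View pics/wrist12.png

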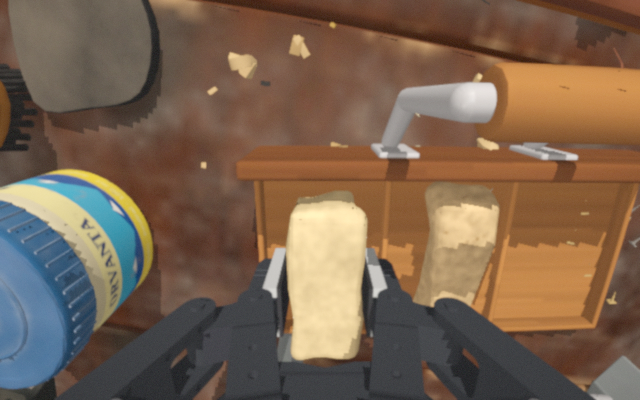

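Emit:
apply_moves(commands=[[1,0.1,0,0.3,0],[1,0,0,0.25,0],[1,0,0,0,0],[3.4,0,0,0,0],[4,0,0,0,0],[4.4,0,0,0,0],[4.4,0,0,0,0],[4.4,0,0,-1,0],[4.4,0,0,-2,0],[4.4,0,0,-4,0],[4.4,0,0,-4,0],[4.4,0,0,-4,0]])

```text
time_s: 20.08
eef_pos: [504.0, -468.7, 175.7]
ee_rot: [0.0, -0.086, 0.996, 0.0]
force: [-0.4, 0.3, 0.5]
grip_width: 0.519
```

```bash
python3 - <<'E'
from h import *
plan((504,-469.5,24),99.7)
shot('wrist','wrist13.png')
E
```

```text
pos [ 504.  -468.7  175.7] psi 99.81 d_cm [ 0.02 -0.08 15.17] tilt [ 0.  0. -1.] t 20.08 g 0.519 F [-0.4  0.3  0.5]
roll 0.002
```

View pics/wrist13.png

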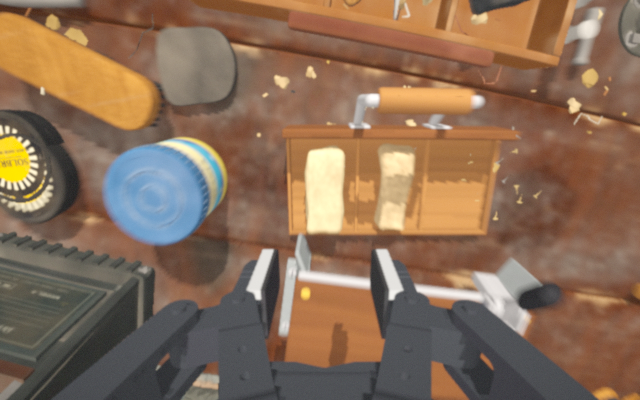

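```bash
python3 - <<'E'
from h import *
s=cv2.imread('pics/side0.png');t=cv2.imread('pics/top0.png')
a=cv2.resize(s[110:170,410:490],None,fx=7,fy=7,interpolation=cv2.INTER_CUBIC)
b=cv2.resize(t[300:350,440:520],None,fx=7,fy=7,interpolation=cv2.INTER_CUBIC)
cv2.imwrite('pics/z10.png',np.vstack([a[:300],b[:300]]))
E
```

```text
(no output)
```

View pics/z10.png

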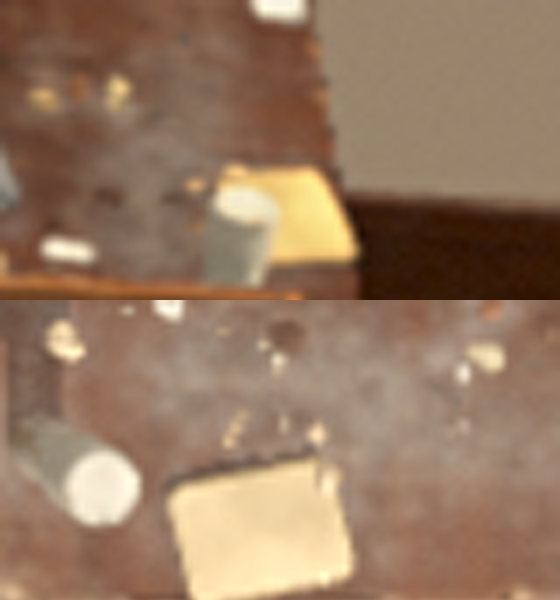

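```bash
python3 - <<'E'
from h import *
print(unproj('top',[(319.2,207.5)],105), unproj('top',[(319.2,213)],105))
print(tri((319.2,212),(329.5,202)))
print(unproj('wrist',[(545,294)],105))
plan((500,-300,200),91)
E
```

```text
[[ 539.38015356 -299.99848748  105.        ]] [[ 526.03494123 -300.06439287  105.        ]]
[ 529.20678861 -300.00779647  103.78093022]
[[ 541.25413111 -293.67012722  105.        ]]
pos [ 505.8 -470.8  185.6] psi 99.82 d_cm [-2.35 16.91 -1.64] tilt [ 0.009 -0.011 -1.   ] t 20.13 g 0.515 F [ 0.5 -0.5  8. ]
roll 0.154
```

Emit:
apply_moves(commands=[[3,-0.26,2.43,-0.2,0.077],[2,-0.26,2.43,-0.2,0.077],[0,-0.26,2.43,-0.2,0],[0,-0.26,2.43,-0.2,0],[0,-0.26,2.43,-0.2,0],[0,-0.26,2.43,-0.2,0],[0,-0.26,2.43,-0.2,0],[0,0,0,0,0],[0,0,0,0,0]])

```text
time_s: 20.88
eef_pos: [514.2, -297.8, 188.1]
ee_rot: [0.0, -0.009, 1.0, -0.0]
force: [0.1, 0.6, -1.3]
grip_width: 0.002
```

```bash
python3 - <<'E'
from h import *
plan((495,-300,104),91)
shot('wrist','wrist14.png')
E
```

```text
pos [ 514.2 -297.8  188.1] psi 91.08 d_cm [ 1.93 -0.18  8.41] tilt [ 0.001 -0.001 -1.   ] t 20.88 g 0.002 F [ 0.1  0.6 -1.3]
roll 0.001
```

View pics/wrist14.png

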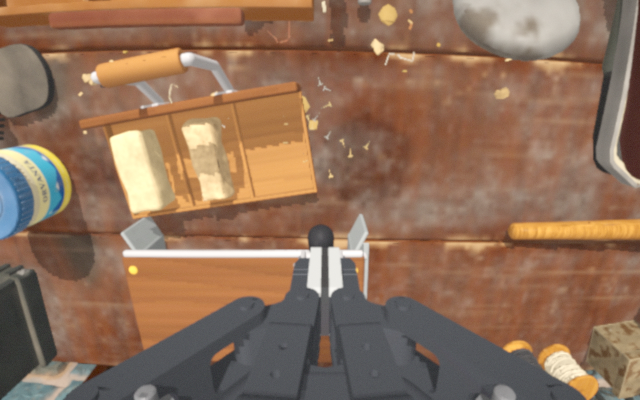

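Emit:
apply_moves(commands=[[0,0.95,-0.1,0,0],[0,0.95,-0.1,0,0],[0,0,0,2.5,0],[0,0,0,2.5,0],[0,0,0,2,0],[0,0,0,1.4,0],[0,0,0,0,0],[0,0,0,0,0]])

```text
time_s: 21.6
eef_pos: [494.6, -301.7, 103.2]
ee_rot: [-0.0, -0.008, 1.0, 0.0]
force: [-0.0, 0.2, 0.4]
grip_width: -0.002
```

Emit:
apply_moves(commands=[[0,-0.8,0,0,0],[0,-0.8,0,0,0],[0,-0.8,0,0,0],[0,-0.8,0,0,0],[0,-0.8,0,0,0]])

```text
time_s: 22.02
eef_pos: [535.5, -300.5, 104.6]
ee_rot: [-0.0, -0.009, 1.0, -0.001]
force: [-6.1, 0.4, 3.6]
grip_width: 0.005
```

```bash
python3 - <<'E'
from h import *
plan((585,-300,104),91)
shot('wrist','wrist15.png');shot('side','side15.png')
E
```

```text
pos [ 535.5 -300.5  104.6] psi 91.0 d_cm [-4.95 -0.03  0.05] tilt [-0.001 -0.001 -1.   ] t 22.02 g 0.005 F [-6.1  0.4  3.6]
roll -0.0
```

View pics/wrist15.png

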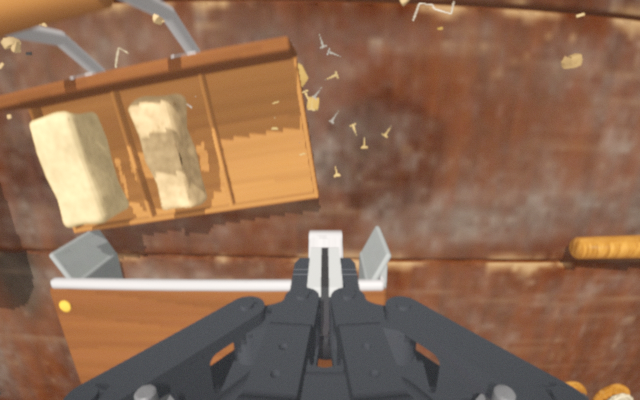

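Emit:
apply_moves(commands=[[0,-0.7,0,0,0],[0,-0.7,0,0,0],[0,-0.7,0,0,0],[0,-0.7,0,0,0],[0,-0.3,0,0,0],[0,-0.2,0,0,0],[0,0,0,0,0]])

```text
time_s: 22.7
eef_pos: [568.0, -299.5, 102.8]
ee_rot: [-0.001, -0.009, 1.0, 0.0]
force: [-3.4, -1.4, -1.1]
grip_width: -0.002
```

```bash
python3 - <<'E'
from h import *
plan((574,-300,104),91)
shot('side','side16.png'); shot('top','top16.png')
s=cv2.imread('pics/side16.png');
cv2.imwrite('pics/z11.png',cv2.resize(s[120:280,230:430],None,fx=4,fy=3.75,interpolation=cv2.INTER_CUBIC))
E
```

```text
pos [ 568.  -299.5  102.8] psi 91.0 d_cm [-0.6  -0.06 -0.12] tilt [-0.001  0.    -1.   ] t 22.7 g -0.002 F [-3.4 -1.4 -1.1]
roll -0.0
```

View pics/z11.png

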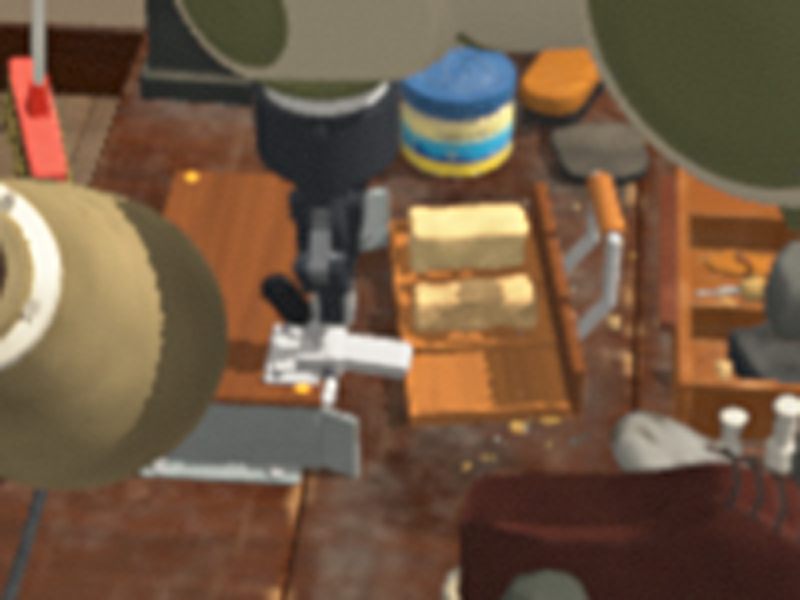

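Emit:
apply_moves(commands=[[0,-0.4,0,0,0],[0,-0.3,0,0,0],[0,0,0,0,0]])

```text
time_s: 23.05
eef_pos: [574.1, -298.9, 102.1]
ee_rot: [-0.002, -0.009, 1.0, 0.001]
force: [-7.2, 1.2, -2.4]
grip_width: -0.002
```

```bash
python3 - <<'E'
from h import *
plan((574,-300,104),91)
E
```

```text
pos [ 574.1 -298.9  102.1] psi 90.99 d_cm [ 0.02 -0.11 -0.19] tilt [-0.004  0.002 -1.   ] t 23.05 g -0.002 F [-7.2  1.2 -2.4]
roll -0.0
```

Emit:
apply_moves(commands=[[0,0.5,0,-0.3,0],[0,1.5,0,-2,0],[0,2.5,0,-3.5,0],[0,2.5,-2.5,-3.5,0],[2,2,-2.5,-2.5,0],[4,0,-2.5,0,0],[4,0,0,0,0],[4,0,0,0,0]])

```text
time_s: 23.72
eef_pos: [490.9, -372.7, 215.1]
ee_rot: [0.001, -0.008, 1.0, -0.001]
force: [-0.1, -0.1, -0.5]
grip_width: 0.471
```

```bash
python3 - <<'E'
from h import *
plan((417.5,-421.5,150),9.7)
cal=K('wrist'); np.save('w17.npy',cal[2]);shot('wrist','wrist17.png');shot('side','side17.png')
s=cv2.imread('pics/side17.png');
cv2.imwrite('pics/z12.png',cv2.resize(s[120:280,230:430],None,fx=4,fy=3.75,interpolation=cv2.INTER_CUBIC))
E
```

```text
pos [ 490.9 -372.7  215.1] psi 90.89 d_cm [ 7.42 -4.76  6.5 ] tilt [ 0.002 -0.001 -1.   ] t 23.72 g 0.471 F [-0.1 -0.1 -0.5]
roll 1.417
```

View pics/wrist17.png

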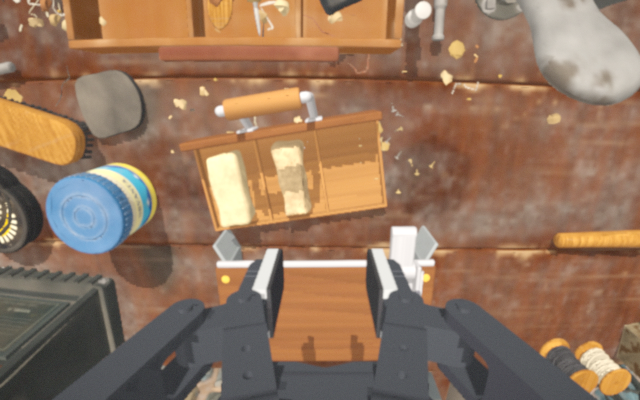

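View pics/z12.png

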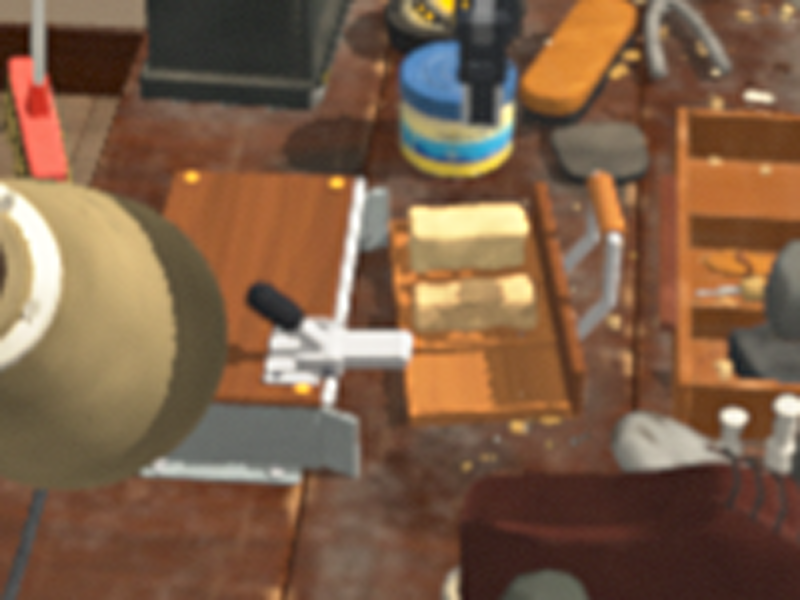

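```bash
python3 - <<'E'
from h import *
im=cv2.imread('pics/wrist17.png')
cv2.imwrite('pics/z13.png',cv2.resize(im[210:300,200:450],None,fx=3.2,fy=3.2,interpolation=cv2.INTER_CUBIC))
im=cv2.imread('pics/top16.png')
im=cv2.imread('pics/top0.png')
cv2.imwrite('pics/z14.png',cv2.resize(im[140:215,292:402],None,fx=7,fy=7,interpolation=cv2.INTER_CUBIC))
E
```

```text
(no output)
```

View pics/z13.png

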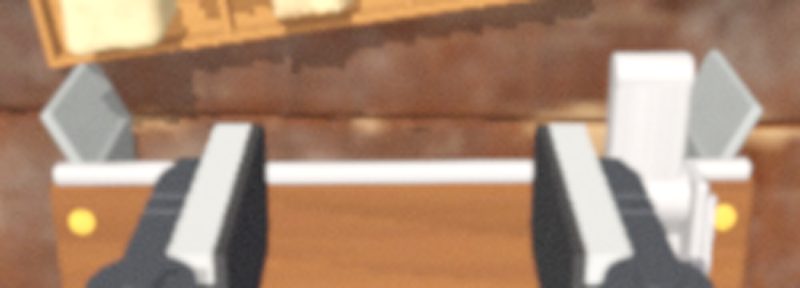

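View pics/z14.png

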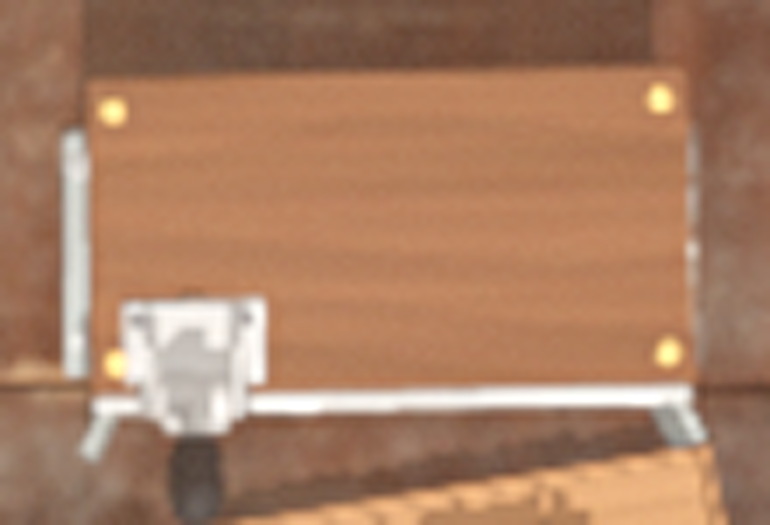

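```bash
python3 - <<'E'
from h import *
k,d,_=K('wrist'); cal=(k,d,np.load('w17.npy'))
for z in(55,61):
    a=unproj('wrist',[(216.5,263.5),(434,262),(225.2,279),(425.9,277.2)],z,cal); print('wrist',z,a.round(1).tolist(),((a[0]+a[1])/2).round(1),((a[2]+a[3])/2).round(1))
f=lambda p:(292+p[0]/7-.43,140+p[1]/7-.43)
a=unproj('top',[f(p) for p in((92,405),(693,396),(112,112),(660,98),(116,364),(668,352))],61)
print('top',a.round(1).tolist(),((a[0]+a[1])/2).round(1),a[2:].mean(0))
# tray handle in wrist17
h=unproj('wrist',[(220,110),(312,98)],92,cal); print('handle',h,h.mean(0))
b=unproj('wrist',[(180,147),(382,115)],42,cal); print('board',b,b.mean(0),np.degrees(np.arctan2((b[1]-b[0])[0],-(b[1]-b[0])[1])))
b=unproj('wrist',[(217,228),(386,206)],12,cal); print('back',b,b.mean(0))
E
```

```text
wrist 55 [[574.4, -480.8, 55.0], [569.2, -262.3, 55.0], [592.1, -473.5, 55.0], [586.7, -268.5, 55.0]] [ 571.8 -371.6   55. ] [ 589.4 -371.    55. ]
wrist 61 [[571.1, -478.6, 61.0], [566.0, -264.6, 61.0], [588.4, -471.4, 61.0], [583.1, -270.7, 61.0]] [ 568.5 -371.6   61. ] [ 585.7 -371.    61. ]
top [[567.6, -262.8, 61.0], [571.8, -480.5, 61.0], [675.2, -269.3, 61.0], [681.0, -469.4, 61.0], [582.6, -271.4, 61.0], [587.8, -471.6, 61.0]] [ 569.7 -371.6   61. ] [ 631.61556642 -370.40367933   61.        ]
handle [[ 423.48882116 -453.40357134   92.        ]
 [ 414.15603868 -383.71987164   92.        ]] [ 418.82242992 -418.56172149   92.        ]
board [[ 459.58193032 -509.75140931   42.        ]
 [ 428.23164111 -322.25941451   42.        ]] [ 443.90678572 -416.00541191   42.        ] -170.50746462594566
back [[ 553.91017332 -491.93225052   12.        ]
 [ 525.16628614 -306.50806724   12.        ]] [ 539.53822973 -399.22015888   12.        ]
```

Emit:
apply_moves(commands=[[5,0.7,-0.5,0,0.118],[5,0,0,0,0.118],[5,0,0,0,0.118],[5,0,0,0,0.118],[5,0,0,0,0.118],[5,0,0,0,0.118],[5,0,0,0,0.118],[5,0,0,0,0.118],[5,0,0,0,0.118],[5,0,0,0,0.118],[5,0,0,0,0.118],[5,0,0,0,0.118]])

```text
time_s: 24.82
eef_pos: [484.6, -375.7, 214.3]
ee_rot: [-0.0, 0.645, 0.764, 0.0]
force: [0.2, -0.4, -0.6]
grip_width: 0.589
```

```bash
python3 - <<'E'
from h import *
plan((418.3,-420,150),9.5)
E
```

```text
pos [ 484.6 -375.7  214.3] psi 9.61 d_cm [-3.26 -7.28  6.43] tilt [ 0.  0. -1.] t 24.82 g 0.589 F [ 0.2 -0.4 -0.6]
roll 0.002
```

Emit:
apply_moves(commands=[[5,-0.82,-1.82,1.6,0],[5,-0.82,-1.82,1.6,0],[5,-0.82,-1.82,1.6,0],[5,-0.8,-1.82,1.6,0],[5,0,0,0,0],[5,0,0,0,0]])

```text
time_s: 25.32
eef_pos: [417.9, -420.9, 150.0]
ee_rot: [-0.001, 0.644, 0.765, 0.0]
force: [0.4, 0.6, -0.1]
grip_width: 0.585
```

```bash
python3 - <<'E'
from h import *
plan((418.3,-420,84),9.5)
cal=K('wrist'); print(proj('wrist',[[413,-389,92],[423,-453,92],[418.3,-420,92]],cal));shot('wrist','wrist18.png')
E
```

```text
pos [ 417.9 -420.9  150. ] psi 9.84 d_cm [0.07 0.06 6.6 ] tilt [-0.     0.001 -1.   ] t 25.32 g 0.585 F [ 0.4  0.6 -0.1]
roll 0.006
[[325.7996752  176.57225201]
 [324.09454335 272.91068875]
 [325.65356816 225.77732518]]
```

View pics/wrist18.png

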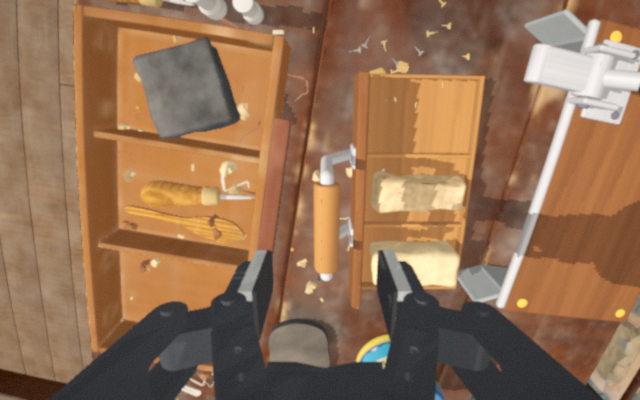

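Emit:
apply_moves(commands=[[5,-0.1,0.05,2.5,0],[5,0,0,2,0],[5,0,0,1.5,0],[5,0,0,0.6,0],[5,0,0,0,0]])

```text
time_s: 25.78
eef_pos: [419.3, -421.5, 84.1]
ee_rot: [-0.0, 0.643, 0.766, 0.0]
force: [0.1, 0.0, -0.1]
grip_width: 0.585
```

Emit:
apply_moves(commands=[[3,0,0,0,0],[1.8,0,0,0,0],[1,0,0,0,0],[0.5,0,0,0,0],[0.5,0,0,0,0],[0.5,0,0,0,0],[0.5,0,0,0,0]], squeeze=60)

```text
time_s: 26.37
eef_pos: [419.1, -422.8, 85.9]
ee_rot: [0.001, 0.644, 0.765, -0.0]
force: [0.8, 1.9, 6.9]
grip_width: 0.168
```

```bash
python3 - <<'E'
from h import *
plan((418.3,-420,84),1.4)
shot('wrist','wrist19.png')
E
```

```text
pos [ 419.1 -422.8   85.9] psi 9.85 d_cm [ 0.29 -0.03  0.19] tilt [ 0.002 -0.002 -1.   ] t 26.37 g 0.168 F [0.8 1.9 6.9]
roll 0.148
```

View pics/wrist19.png

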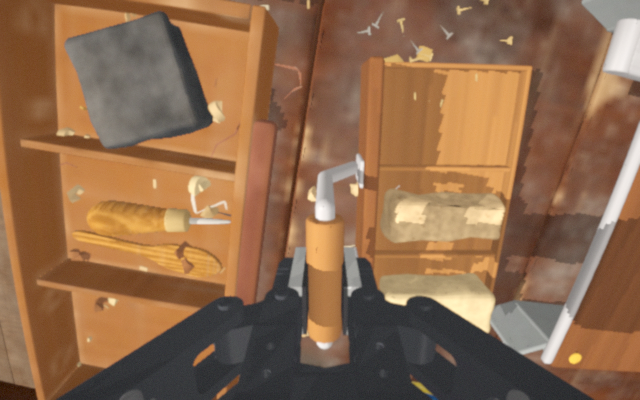

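Emit:
apply_moves(commands=[[0.5,0,-0.8,0,0],[0.5,0,-0.8,0,0],[0.5,0,-0.8,0,0],[0.5,0.8,0,0,0.024],[0.5,0.8,0.2,0,0.024],[0.5,0.8,0.2,0,0.024],[0.5,0.8,0.2,0,0.024],[0.5,0.8,0.2,0,0.024],[0.5,0.8,0.2,0,0.024],[0.5,0,0,0,0],[0.5,0,0,0,0]])

```text
time_s: 27.33
eef_pos: [398.8, -378.6, 85.9]
ee_rot: [0.001, 0.697, 0.717, -0.001]
force: [-0.5, 2.8, 13.2]
grip_width: 0.162
```

```bash
python3 - <<'E'
from h import *
plan((400,-375.7,85),1.6)
cal=K('wrist'); np.save('w20.npy',cal[2]); shot('wrist','wrist20.png'); shot('top','top20.png')
E
```

```text
pos [ 398.8 -378.6   85.9] psi 1.56 d_cm [0.29 0.13 0.09] tilt [ 0.    -0.002 -1.   ] t 27.33 g 0.162 F [-0.5  2.8 13.2]
roll -0.001
```

View pics/wrist20.png

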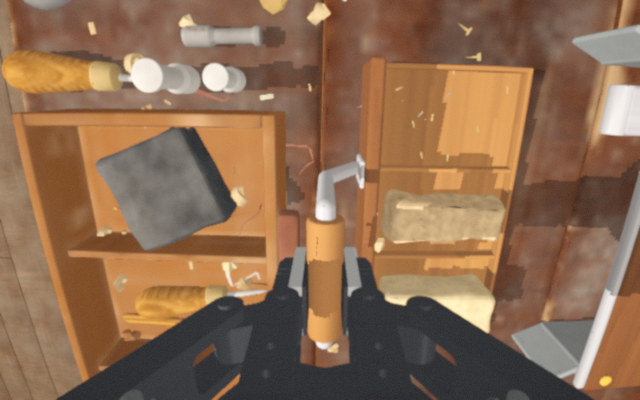

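```bash
python3 - <<'E'
from h import *
im=cv2.imread('pics/wrist20.png')
a=cv2.resize(im[40:330,340:640],None,fx=2.6,fy=2,interpolation=cv2.INTER_CUBIC); cv2.imwrite('pics/z15.png',a)
t=cv2.imread('pics/top20.png'); cv2.imwrite('pics/z16.png',cv2.resize(t[130:270,280:420],None,fx=5.5,fy=4.2,interpolation=cv2.INTER_CUBIC))
E
```

```text
(no output)
```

View pics/z15.png

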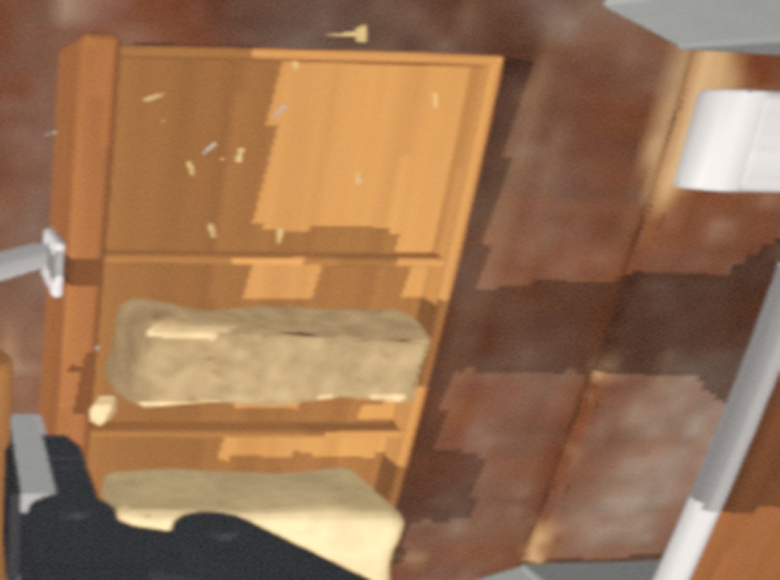

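View pics/z16.png

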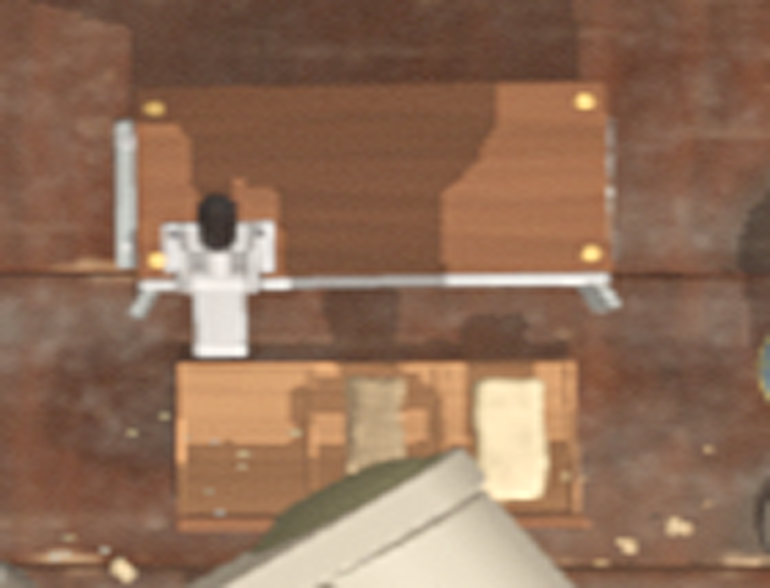

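```bash
python3 - <<'E'
from h import *
f=lambda p:(280+p[0]/5.5-.4,130+p[1]/4.2-.4)
a=unproj('top',[f((178,364)),f((578,362))],12); print(a.round(1),a.mean(0).round(1),'yaw',np.degrees(np.arctan2(-(a[1]-a[0])[0],(a[0]-a[1])[1])))
b=unproj('top',[f((178,530)),f((590,523))],42); print(b.round(1),b.mean(0).round(1))
s=unproj('top',[f((137,288)),f((612,280))],61); print(s.round(1),s.mean(0).round(1))
k,d,_=K('wrist'); cal=(k,d,np.load('w20.npy'))
g=lambda p:(340+p[0]/2.6-.3,40+p[1]/2-.25)
w=unproj('wrist',[g((500,57)),g((400,490))],12,cal); print(w.round(1), np.degrees(np.arctan2((w[1]-w[0])[0],-(w[1]-w[0])[1])))
w=unproj('wrist',[g((62,45)),g((42,400))],42,cal); print(w.round(1), np.degrees(np.arctan2((w[1]-w[0])[0],-(w[1]-w[0])[1])))
plan((400,-375.7,85),1.6)
E
```

```text
[[ 521.7 -280.3   12. ]
 [ 523.9 -473.1   12. ]] [ 522.8 -376.7   12. ] yaw -0.6523402339544865
[[ 419.2 -281.7   42. ]
 [ 424.6 -473.3   42. ]] [ 421.9 -377.5   42. ]
[[ 565.7 -262.3   61. ]
 [ 571.5 -481.3   61. ]] [ 568.6 -371.8   61. ]
[[ 521.  -279.8   12. ]
 [ 524.3 -428.5   12. ]] 1.2739848573277002
[[ 415.7 -283.9   42. ]
 [ 417.1 -380.7   42. ]] 0.8387796118242289
pos [ 398.8 -378.6   85.9] psi 1.56 d_cm [0.29 0.13 0.09] tilt [ 0.    -0.002 -1.   ] t 27.43 g 0.166 F [-1.4  2.6 12.8]
roll -0.001
```

Emit:
apply_moves(commands=[[0.5,0.3,0,-0.1,-0.008],[0.5,0,0.6,0,0],[0.5,0,0.8,0,0],[0.5,0,0.8,0,0],[0.5,-0.02,0.8,0,0],[0.5,-0.02,0.8,0,0],[0.5,0,0.3,0,0],[0.5,0,0,0,0]])

```text
time_s: 28.1
eef_pos: [439.7, -374.2, 86.0]
ee_rot: [-0.0, 0.694, 0.72, -0.001]
force: [-0.7, -0.2, 7.4]
grip_width: 0.166
```

```bash
python3 - <<'E'
from h import *
plan((440,-371.8-129*.0253,85),2)
cal=K('wrist'); np.save('w21.npy',cal[2]); shot('wrist','wrist21.png'); shot('top','top21.png')
t=cv2.imread('pics/top21.png'); cv2.imwrite('pics/z17.png',cv2.resize(t[130:270,280:420],None,fx=5.5,fy=4.2,interpolation=cv2.INTER_CUBIC))
E
```

```text
pos [ 439.7 -374.2   86. ] psi 2.09 d_cm [-0.08  0.02  0.1 ] tilt [-0.002 -0.001 -1.   ] t 28.1 g 0.166 F [-0.7 -0.2  7.4]
roll 0.002
```

View pics/wrist21.png

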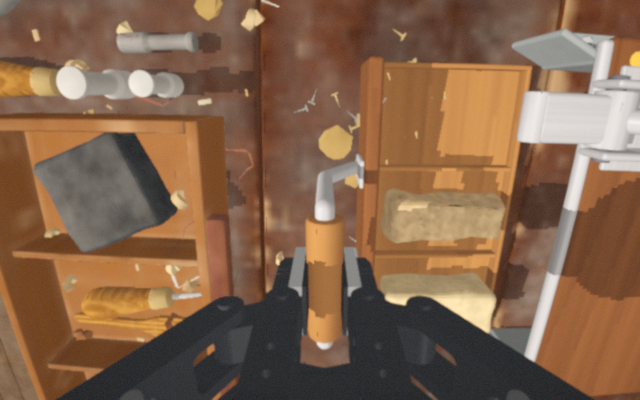

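View pics/z17.png

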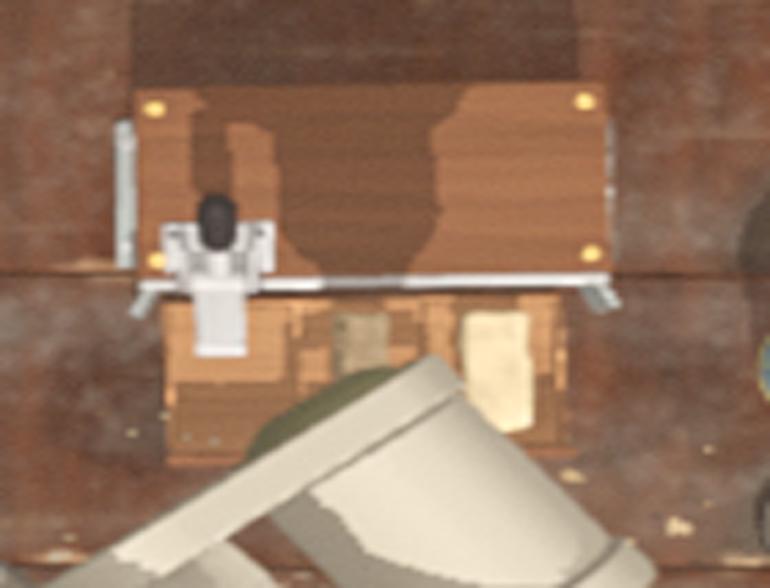

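```bash
python3 - <<'E'
from h import *
f=lambda p:(280+p[0]/5.5-.4,130+p[1]/4.2-.4)
a=unproj('top',[f((163,330)),f((568,330))],12); print(a.round(1),a.mean(0).round(1),'line',-371.8-(569-a[0,0])*.0253)
k,d,_=K('wrist'); cal=(k,d,np.load('w21.npy'))
w=unproj('wrist',[(531,67),(497,252)],12,cal); print(w.round(1), np.degrees(np.arctan2((w[1]-w[0])[0],-(w[1]-w[0])[1])))
w=unproj('wrist',[(383,63),(531,67)],12,cal); print(w.round(1))
c=unproj('wrist',[(549,68)],0,cal); print('cheek inner/mouth bottom?',c)
E
```

```text
[[ 543.2 -272.9   12. ]
 [ 544.1 -468.4   12. ]] [ 543.7 -370.6   12. ] line -372.4516151866725
[[ 560.1 -273.5   12. ]
 [ 562.3 -396.    12. ]] 1.0554930217197895
[[ 470.3 -276.3   12. ]
 [ 560.1 -273.5   12. ]]
cheek inner/mouth bottom? [[ 579.47947178 -271.90712907    0.        ]]
```

Emit:
apply_moves(commands=[[0.5,-0.15,0.2,-0.05,0],[0.5,0,0.6,0,0],[0.5,-0.01,0.6,0,0],[0.5,0,0.6,0,0],[0.5,0,0,0,0]])

```text
time_s: 28.62
eef_pos: [460.1, -374.9, 86.0]
ee_rot: [-0.0, 0.694, 0.72, -0.0]
force: [0.0, 0.1, 3.8]
grip_width: 0.162
```

```bash
python3 - <<'E'
from h import *
plan((440,-371.8-129*.0253,85),2); print(ctrl.sense()['wrist_torque'])
cal=K('wrist'); np.save('w22.npy',cal[2]); shot('wrist','wrist22.png'); shot('top','top22.png')
t=cv2.imread('pics/top22.png'); cv2.imwrite('pics/z18.png',cv2.resize(t[130:270,280:420],None,fx=5.5,fy=4.2,interpolation=cv2.INTER_CUBIC))
E
```

```text
pos [ 460.1 -374.9   86. ] psi 2.08 d_cm [ 0.06 -2.    0.1 ] tilt [-0.001 -0.    -1.   ] t 28.62 g 0.162 F [0.  0.1 3.8]
roll 0.001
[-0.13928065 -0.00032235  0.08139356]
```

View pics/wrist22.png

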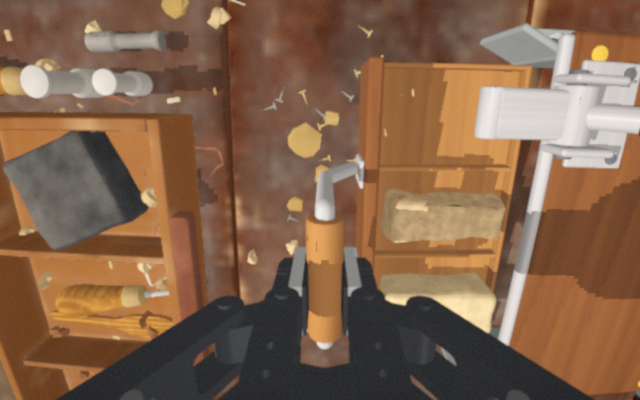

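View pics/z18.png

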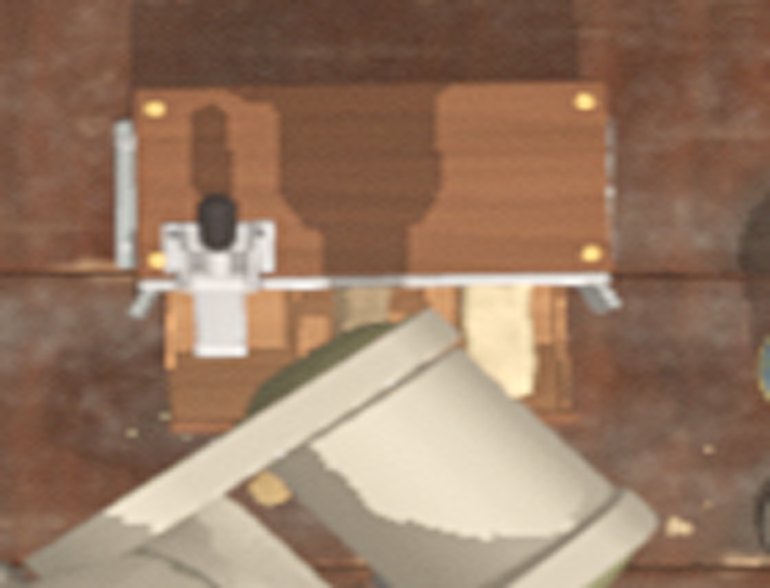

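Emit:
apply_moves(commands=[[0.5,0,0.7,0,0],[0.5,-0.01,0.7,0,0],[0.5,-0.01,0.7,0,0],[0.5,-0.01,0.7,0,0],[0.5,-0.01,0.7,0,0],[0.5,0,0,0,0]])

```text
time_s: 29.22
eef_pos: [495.6, -373.9, 86.0]
ee_rot: [-0.0, 0.694, 0.72, -0.0]
force: [0.8, -2.5, 4.2]
grip_width: 0.164
```

Emit:
apply_moves(commands=[[0.5,-0.01,0.7,0,0],[0.5,-0.01,0.7,0,0],[0.5,-0.01,0.7,0,0],[0.5,-0.01,0.7,0,0],[0.5,-0.01,0.7,0,0],[0.5,0,0,0,0]])

```text
time_s: 29.72
eef_pos: [530.6, -373.1, 86.0]
ee_rot: [0.0, 0.694, 0.72, -0.0]
force: [0.0, -0.8, 3.5]
grip_width: 0.166
```

Emit:
apply_moves(commands=[[0.5,-0.01,0.5,0,0],[0.5,-0.01,0.5,0,0],[0.5,0,0.4,0,0],[0.5,0,0.3,0,0],[0.5,0,0.3,0,0],[0.5,0,0,0,0]])

```text
time_s: 30.22
eef_pos: [549.9, -372.7, 86.0]
ee_rot: [-0.0, 0.694, 0.72, -0.0]
force: [-2.5, -0.2, 4.8]
grip_width: 0.169
```

```bash
python3 - <<'E'
from h import *
plan((552,-372,85),2)
shot('wrist','wrist23.png'); 
E
```

```text
pos [ 549.9 -372.7   86. ] psi 2.06 d_cm [0.06 0.22 0.1 ] tilt [-0.001  0.    -1.   ] t 30.22 g 0.169 F [-2.5 -0.2  4.8]
roll 0.001
```

View pics/wrist23.png

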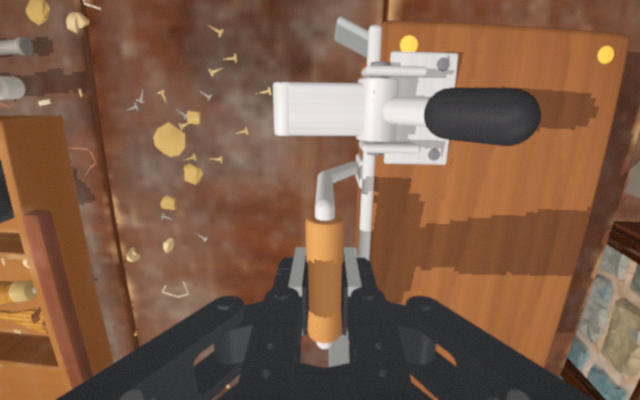

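Emit:
apply_moves(commands=[[0.5,0,0.15,0,0],[0.5,0,0.15,0,0],[0.5,0,0,0,0]])

```text
time_s: 30.52
eef_pos: [552.7, -372.6, 86.0]
ee_rot: [-0.001, 0.694, 0.72, -0.0]
force: [-3.6, 0.5, 5.1]
grip_width: 0.163
```

Emit:
apply_moves(commands=[[0.5,0,0.15,0,0],[0.5,0,0.1,0,0],[0.5,0,0,0,0]])

```text
time_s: 30.77
eef_pos: [555.1, -372.5, 86.0]
ee_rot: [-0.001, 0.694, 0.72, -0.0]
force: [-3.8, -1.0, 4.9]
grip_width: 0.167
```

Emit:
apply_moves(commands=[[0.5,0,0.1,0,0],[0.5,0,0.1,0,0],[0.5,0,0,0,0]])

```text
time_s: 31.02
eef_pos: [557.0, -372.4, 86.0]
ee_rot: [-0.001, 0.694, 0.72, -0.0]
force: [-4.7, -0.0, 5.7]
grip_width: 0.164
```

Emit:
apply_moves(commands=[[0.5,0,0.1,0,0],[0.5,0,0.1,0,0],[0.5,0,0,0,0]])

```text
time_s: 31.27
eef_pos: [557.7, -371.7, 86.0]
ee_rot: [-0.003, 0.694, 0.72, -0.001]
force: [-14.7, 4.8, 10.4]
grip_width: 0.166
```

Emit:
apply_moves(commands=[[2.5,0,0,0,0],[3.5,0,0,0,0],[4.5,0,0,0,0],[4.5,0,0,0,0],[4.5,0,0,-1.5,0],[4.5,0,0,-3,0],[4.5,0,0,-3,0],[4.5,0,0,-3,0],[4.5,0,0,-2,0],[4.5,0,0,0,0],[4.5,0,0,0,0]])

```text
time_s: 32.18
eef_pos: [560.2, -372.3, 211.6]
ee_rot: [0.001, 0.694, 0.72, 0.0]
force: [0.1, -0.3, 0.0]
grip_width: 0.529
```

```bash
python3 - <<'E'
from h import *
plan((552,-372,85),2)
cal=K('wrist'); np.save('w24.npy',cal[2]);shot('wrist','wrist24.png'); shot('side','side24.png')
s=cv2.imread('pics/side24.png');
cv2.imwrite('pics/z19.png',cv2.resize(s[120:280,230:430],None,fx=4,fy=3.75,interpolation=cv2.INTER_CUBIC))
E
```

```text
pos [ 560.2 -372.3  211.6] psi 2.07 d_cm [ 0.07 -0.83 12.66] tilt [ 0.001 -0.001 -1.   ] t 32.18 g 0.529 F [ 0.1 -0.3  0. ]
roll 0.001
```

View pics/wrist24.png

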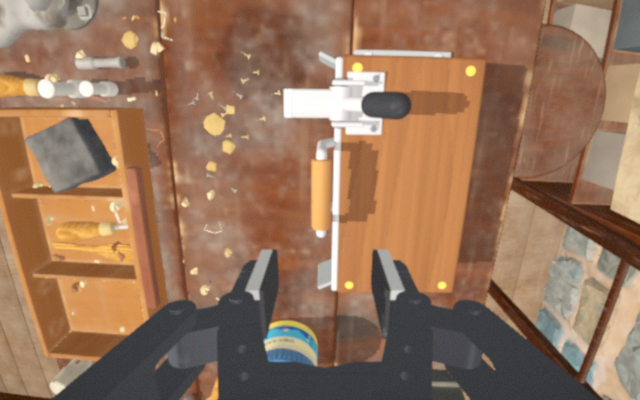

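View pics/z19.png

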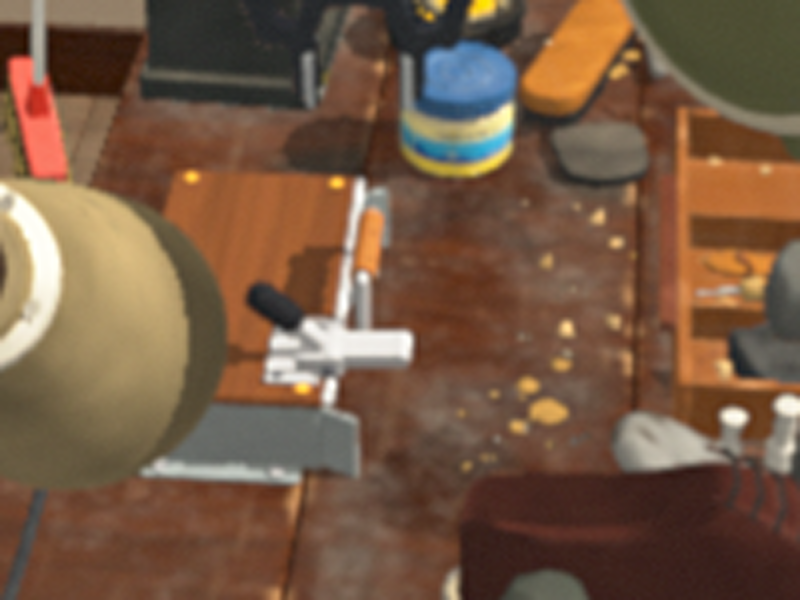

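Emit:
apply_moves(commands=[[2,1.4,1.75,0,0],[0,1.4,1.75,0,0],[0,1.4,1.75,0,0],[0,1.4,1.75,0,0],[0,1.4,1.75,0,0],[0,0,0,0,0],[0,0,0,0,0],[0,0,0,0,0]])

```text
time_s: 32.95
eef_pos: [644.3, -299.4, 209.8]
ee_rot: [-0.001, 0.694, 0.72, -0.0]
force: [-0.2, -1.0, 0.6]
grip_width: 0.001
```

```bash
python3 - <<'E'
from h import *
plan((645,-299.5,104),1.5)
shot('wrist','wrist25.png');print(proj('wrist',[(610,-299,105)]))
E
```

```text
pos [ 644.3 -299.4  209.8] psi 2.05 d_cm [-0.02  0.09 10.58] tilt [-0.002  0.001 -1.   ] t 32.95 g 0.001 F [-0.2 -1.   0.6]
roll 0.01
[[280.01805972 200.69227779]]
```

View pics/wrist25.png

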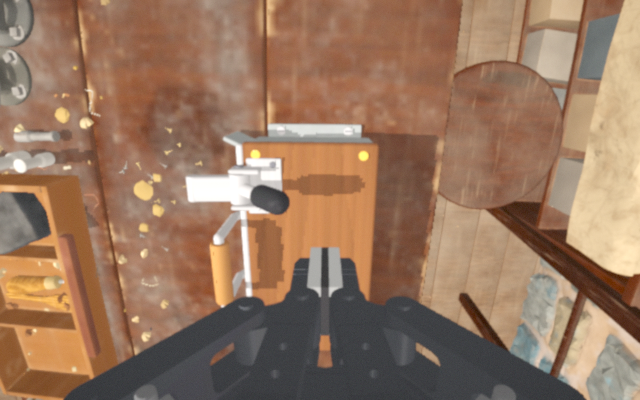

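Emit:
apply_moves(commands=[[0,0,0.1,2.5,0.01],[0,0,0,2.5,0],[0,0,0,2.5,0],[0,0,0,2.1,0],[0,0,0,1,0],[0,0,0,0,0],[0,0,0,0,0]])

```text
time_s: 33.58
eef_pos: [645.7, -299.7, 105.7]
ee_rot: [0.0, 0.698, 0.716, 0.0]
force: [0.8, 0.4, 0.5]
grip_width: 0.0
```

Emit:
apply_moves(commands=[[0,0,-0.8,0,0],[0,0,-0.8,0,0],[0,0,-0.8,0,0],[0,0,-0.8,0,0],[0,0,-0.8,0,0]])

```text
time_s: 34.0
eef_pos: [608.3, -301.2, 109.8]
ee_rot: [0.005, 0.698, 0.716, 0.001]
force: [5.1, -0.4, 4.8]
grip_width: 0.003
```

```bash
python3 - <<'E'
from h import *
plan((575,-300,104),1.5)
shot('wrist','wrist26.png')
E
```

```text
pos [ 608.3 -301.2  109.8] psi 1.51 d_cm [ 0.21 -3.33  0.54] tilt [ 0.01  -0.005 -1.   ] t 34.0 g 0.003 F [ 5.1 -0.4  4.8]
roll 0.0
```

View pics/wrist26.png

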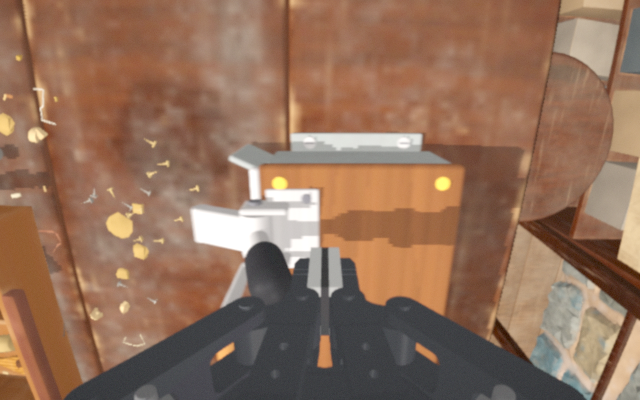

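Emit:
apply_moves(commands=[[0,0,-0.7,0.1,0],[0,0,-0.7,0.1,0],[0,0,-0.7,0.1,0],[0,0,-0.5,0.1,0],[0,0,0,0,0]])

```text
time_s: 34.47
eef_pos: [580.2, -301.6, 103.2]
ee_rot: [0.002, 0.698, 0.716, 0.0]
force: [2.1, 0.1, 3.2]
grip_width: 0.0
```

```bash
python3 - <<'E'
from h import *
plan((575,-300,104),1.5)
shot('wrist','wrist27.png')
E
```

```text
pos [ 580.2 -301.6  103.2] psi 1.46 d_cm [ 0.17 -0.52 -0.09] tilt [ 0.003 -0.002 -1.   ] t 34.47 g 0.0 F [2.1 0.1 3.2]
roll -0.001
```

View pics/wrist27.png

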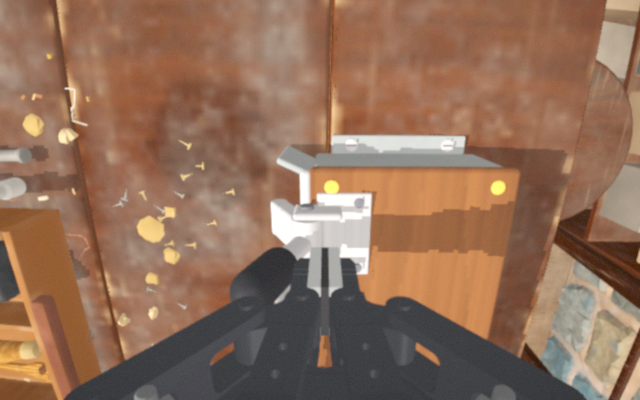

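Lever past vertical; keep pushing gently until it stops.

Emit:
apply_moves(commands=[[0,0,-0.4,0,0],[0,0,-0.3,0,0],[0,0,0,0,0]])

```text
time_s: 34.77
eef_pos: [572.6, -301.3, 101.4]
ee_rot: [0.0, 0.698, 0.716, -0.0]
force: [2.6, -2.5, 2.5]
grip_width: 0.002
```

Emit:
apply_moves(commands=[[0,0,-0.3,0,0],[0,0,-0.2,0,0],[0,0,0,0,0]])

```text
time_s: 35.02
eef_pos: [567.6, -300.8, 100.6]
ee_rot: [-0.0, 0.698, 0.716, 0.0]
force: [3.0, 0.3, -0.5]
grip_width: -0.003
```

Emit:
apply_moves(commands=[[0,0,-0.3,-0.1,0],[0,0,-0.2,0,0],[0,0,0,0,0]])

```text
time_s: 35.27
eef_pos: [562.6, -301.0, 101.9]
ee_rot: [-0.0, 0.698, 0.716, -0.0]
force: [2.1, 1.3, 1.2]
grip_width: -0.002
```

Emit:
apply_moves(commands=[[0,0,-0.2,0,0],[0,0,-0.2,0,0],[0,0,0,0,0]])

```text
time_s: 35.52
eef_pos: [559.5, -301.3, 102.4]
ee_rot: [0.001, 0.698, 0.716, 0.001]
force: [8.1, 1.1, 1.3]
grip_width: 0.0
```

```bash
python3 - <<'E'
from h import *
plan((575,-300,104),1.5)
shot('wrist','wrist28.png');shot('side','side28.png')
s=cv2.imread('pics/side28.png');
cv2.imwrite('pics/z20.png',cv2.resize(s[120:280,230:430],None,fx=4,fy=3.75,interpolation=cv2.INTER_CUBIC))
E
```

```text
pos [ 559.5 -301.3  102.4] psi 1.48 d_cm [ 0.09  1.55 -0.16] tilt [ 0.002 -0.    -1.   ] t 35.52 g 0.0 F [8.1 1.1 1.3]
roll -0.0
```

View pics/z20.png

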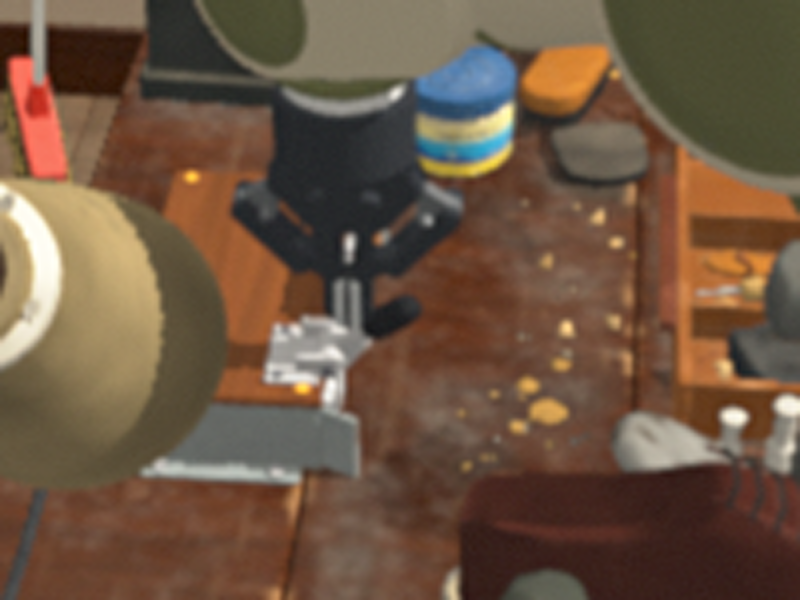

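Emit:
apply_moves(commands=[[0,0,-0.15,0,0],[0,0,-0.1,0,0],[0,0,0,0,0]])

```text
time_s: 35.87
eef_pos: [558.7, -301.3, 102.9]
ee_rot: [0.003, 0.698, 0.716, 0.002]
force: [14.9, 0.4, 0.3]
grip_width: 0.002
```

Emit:
apply_moves(commands=[[0,0,-0.1,0,0],[0,0,0,0,0]])

```text
time_s: 36.03
eef_pos: [558.3, -301.3, 103.1]
ee_rot: [0.004, 0.698, 0.716, 0.002]
force: [19.5, 1.8, -0.3]
grip_width: -0.001
```

Emit:
apply_moves(commands=[[0,0,0.6,0,0],[0,0,1.5,-1.5,0],[0,0,1,-3.5,0],[0,0,0,-3.5,0],[0,0,0,-3.5,0],[0,0,0,-3,0],[0,-2.5,-2,0,0],[0,-2.5,-3,0,0],[0,-2.5,-3,0,0],[0,-2.5,-3,0,0],[0,0,0,0,0],[0,0,0,0,0]])

```text
time_s: 37.03
eef_pos: [477.0, -404.6, 251.6]
ee_rot: [-0.001, 0.699, 0.715, -0.0]
force: [0.1, -0.8, 0.1]
grip_width: -0.002
```

```bash
python3 - <<'E'
from h import *
plan((575,-300,104),1.5)
shot('wrist','wrist29.png');shot('side','side29.png');shot('top','top29.png')
s=cv2.imread('pics/side29.png');
cv2.imwrite('pics/z21.png',cv2.resize(s[120:280,230:430],None,fx=4,fy=3.75,interpolation=cv2.INTER_CUBIC))
E
```

```text
pos [ 477.  -404.6  251.6] psi 1.29 d_cm [10.22 10.07 14.75] tilt [-0.002  0.001 -1.   ] t 37.03 g -0.002 F [ 0.1 -0.8  0.1]
roll -0.004
```

View pics/wrist29.png

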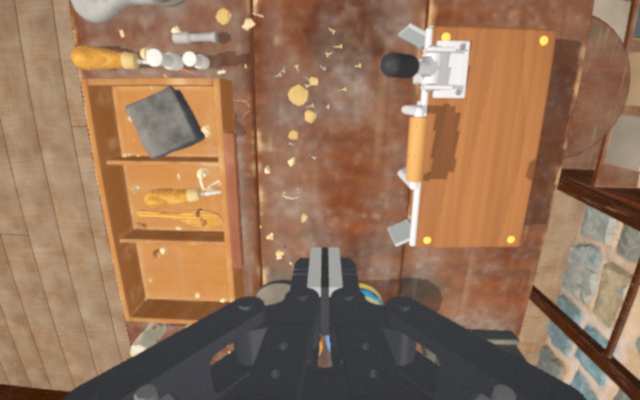

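View pics/z21.png

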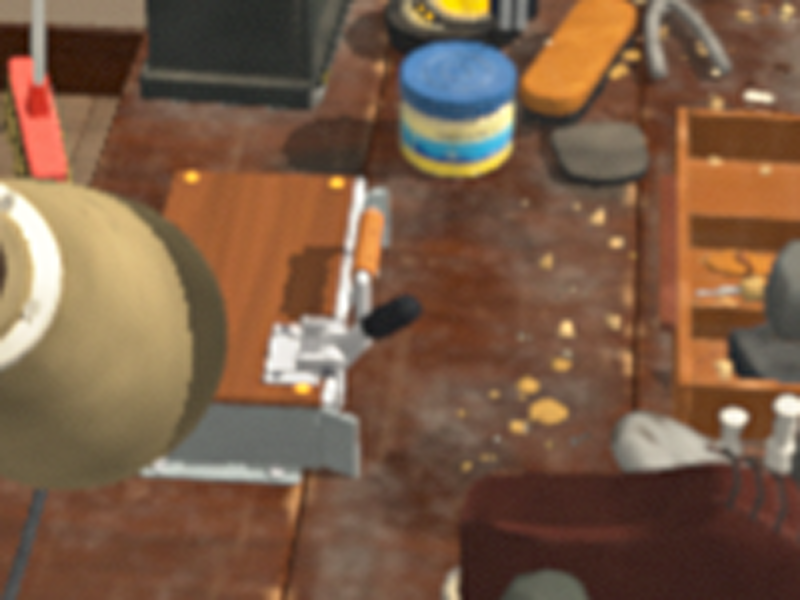

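View pics/top29.png

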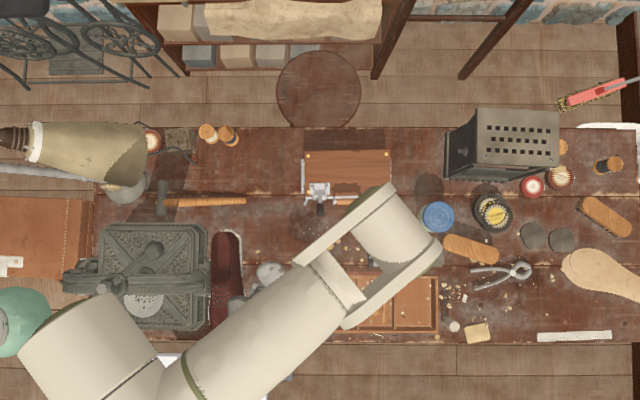

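```bash
python3 - <<'E'
from h import *
print(ctrl.finish_job())
E
```

```text
the job is handed in; nothing more can be done
None
```

The job is done and handed in at about 37 s: the blocks are in the tray, the tray is home in the bay, and the lever is flipped forward again.

- **Blocks:** Only two of the three blocks were on the bench. I laid the worn rubbing block lengthwise in the middle compartment and the pale block in the right one. The pale piece at the bench's front right edge is flat, so I left it.
- **Tray and lever:** I flipped the lever back to its free end. I then drew the tray back a little, squared it up and slid it in until it hit the rear stop. The force rose to about 15 N with the handle at x = 558, against about 557 expected. I flipped the lever forward to a hard stop, where the force was about 20 N.
- **Last checks:** In the last pictures the tray handle stands just in front of the mouth, the lever tip is where it was at the start, and the arm touches nothing. The jar, hammer and other bystanders look unmoved.
- **Not settled:** I never confirmed whether the pale block is crepe or cork. Its look suggested crepe, but its longer shadow suggested the taller cork, and the grip read about 32 mm, which fits neither. It does not affect where it had to go. The blocks are hidden under the roof in the last pictures, so I last saw them seated just before the tray went in.

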